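Tare the portion scale for the steel cup and hold the poise at its notch

ROBOT

A 7-joint arm with a two-finger parallel gripper is mounted at the origin on the work surface. World frame = base frame: x ahead of the robot, y to its left, z up, the work surface at z = 0. Lengths are in m, angles in rad, forces in N, time in s.
With the tool pointing down it reaches from about 0.425 to 0.875 m from the base axis. Payload 4.7 kg.
Tool frame: the origin (TCP) lies midway between the tips of the shut fingers; the grasp point (between the pads) lies 19 mm behind it; z points along the fingers, x is the direction in which the jaws open and shut, and the axes are right-handed (so a half turn about z gives the same grasp; the last joint's range is limited). The gripper opens to 87 mm and grips with 3 to 60 N. Pads are 19 mm wide; open, the fingers measure 117 mm over their backs; the gripper's body (75 mm by 190 mm) begins 51 mm behind the grasp point.
Start: joints at [-1.214, 0.321, -0.07, 1.45, 0.023, 1.371, -0.057], TCP at [0.219, 0.612, 0.223] pointing down, gripper open.
Joint ranges: [-2.86, 2.86], [-0.3, 2.09], [-1.38, 1.24], [0.06, 2.45], [-1.56, 4.7], [0.09, 2.05], [-2.69, 2.69]. Speed limits (rad/s): [2.57, 2.57, 3.14, 3.14, 3.14, 3.14, 3.14].

INTERFACE

Orientations are given as a rotation vector (axis times angle).
In Python, from rig import arm, cams, job gives the robot as it stands.
- The arm moves only by the tool apply_moves, never from a script. Its argument "rows" is a list of rows, each a list of 4 numbers: the shift along the tool's x, y, z in units of 2.5 cm (1.0 is 2.5 cm), then the turn about the tool's z in units of 6 degrees (1.0 is 6 degrees). In form: [[tx, ty, tz, turn], ...]. A call has 1 to 12 rows; each row shifts and turns the commanded pose from where the row before left it, along the tool's axes as they then stand; what a row does not reach is not made up. A row lasts 1/12 s, in which the tool goes at most 41.7 mm and 7.16 degrees, less where a joint would pass 70% of its speed; a pose out of reach is approached as far as the arm can. A call with a number of a shift or a turn outside -1 to 1 is refused whole. A call with a gripper value outside its range is refused whole. "claw" is the opening, from 0 (shut) to 1 (fully open), set as the call begins (left out, the last holds). The fingers move at their own pace and stop on an object; "squeeze" is the grip in N (left out, the last holds). Time passes only in rows, so rows that do not move let the fingers close. It gives the time, the measured TCP pose, the force and the opening at its end, in the units of the state.
- arm.get_state(): the state, without advancing time (a new reading comes with each control period).
- cams.camera(name): name is "side" or "top" or "wrist"; returns a dict with "image" (480x640x3 uint8, red, green, blue), "fovy" (degrees; the focal length in pixels is half the picture's height over the tangent of half this angle, whatever the lens; pixels are square), "cx", "cy" (the principal point, pixels), "eye" and "orientation" of the camera in the world. Camera axes: x right, y down, z forward; pixel columns grow to the right and rows downward; lengths in m; the calibration is good to about 2 mm. A picture is of the moment at which its call begins. There is no depth.
- job.finish_job(): hands the job in, once; it reports no verdict.
The state is a dict: "clock": time; "joint_positions": joint angles; "joint_vel": joint speeds; "joint_torque": joint torques, N m; "eef_pos": TCP position; "tool_rot": TCP orientation; "contact_force": force on the tool from outside, world axes, zero at the start; "torque": the same for the moment, N m; "width": opening from 0.0 (shut) to 1.0 (fully open).
Only numpy, scipy, OpenCV 4.12 (cv2) and the standard library are available. Lean on these libraries where they do the work, as an engineer would, in place of code of your own. Each camera call takes 0.05 s, during which the arm holds its last target.

TASK

Tare the two-pan portion scale for the plain steel cup: stand the cup upright in the middle of the scale's large bright pan, set down and not dropped, and let go of it. Then take the sliding poise by its black finger grip and slide it along the beam until its ball clicks into the middle one of the three notches, the one marked red, and finish still gripping the poise there, so that a colleague can tighten its lock screw. Leave the other things on the table where they are.

Things in the scene. Friction and masses are not known exactly. Their poses are not given: they have to be found in the camera images.
- cup_mid (a point): centre (half-way up, on the axis) of the plain straight-sided steel cup: 56 mm outside diameter, 65 mm high, 2.5 mm wall, open at the top, 150 g; its z axis points up out of the mouth. It stands loose on the table beside a white ramekin and a blue beaker, in any of their three places
- cup: the same steel cup; origin at the centre of its underside, z up
- pan: the scale's large bright pan with a turned ring of 72 mm diameter in its middle, at the scale's +y end; moves up and down as the scale tips
- pan_mid (a point): middle of the upper face of the large bright pan: a flat disc of 150 mm diameter without a rim, 100 mm above the table. It rides on the scale's sprung lever, 3 mm up or down against a light spring; the cup's weight takes it to the lower stop. x towards the beam, y away from the small plate, z up
- notch_mid (a point): where point poise_grip stands when the poise sits in the middle, red-marked notch of the beam: 115 mm above the table. Its axes: y runs along the beam, +y towards the large pan's end, where the poise starts; x points from the pans to the beam; z up. The other two notches, lie 45 mm to +y and 45 mm to -y, marked white. The painted marks on the beam are 21 mm long, centred on the notches
- poise_grip (a point): centre of the poise's black finger grip: the upper 40 mm of an upright block 20 mm along the beam (y) by 24 mm across (x), top 135 mm above the table; axes as notch_mid. It starts 65 to 100 mm to the +y side of the middle notch, before the first notch, and can run 55 mm past it to -y. Fingers on its two y sides must stay over the beam's top, 80 mm above the table
- poise: the poise, 165 g, origin 65 mm below the middle of its grip. It straddles the beam and slides only along it, with about 1 N. Its spring-loaded 12 mm ball drops 2 mm into each 9 mm wide notch, pulls the poise home from about 4 mm either side and needs about 6 N along the beam to leave. A brass lock screw sticks out 10 mm on its +x side, 80 mm above the table
- scale: the scale, fixed: white base 190 mm (x) by 330 mm (y), pans at y = +110 mm (large, bright) and -110 mm (small, grey, 110 mm wide), a 40 by 74 mm indicator housing in the middle, 163 mm high, the beam along y at x = +125 mm, 50 mm clear of the large pan's edge; the beam tips with the pans, 3 mm at most. Origin on the table under its middle, z up
- ramekin: bystander: white ceramic ramekin, 66 mm across, 45 mm high; origin at the centre of its underside
- beaker: bystander: blue plastic beaker, 60 mm across, 75 mm high; origin at the centre of its underside
- weight: bystander: brass knob weight, 34 mm across, 50 mm high; origin at the centre of its underside
- stapler: bystander: red and black stapler, 145 by 36 mm, 52 mm high; origin at the centre of its underside, long axis x
- sanitiser: bystander: clear bottle with blue cap, 44 mm across, 100 mm high; origin at the centre of its underside

How it is judged:
By the outcome, as a careful person would: the job done as asked, in the order asked, and still so for the second after the job is handed in, while the arm keeps its last pose, push and grip.
It also fails if it takes over 61 s, if anything falls off the work surface, if the arm or the gripper's body presses on something with over 40 N, if the wrist force passes 120 N, or if a joint passes its speed limit or range.

## Working session

There is one attempt and no reset: what is moved stays moved. The work goes in short steps, Python scripts to look and compute and a tool call to move; the robot and the scene stay as the last step left them, time stands still between calls to the robot, and variables do not carry over. Pictures are saved under pics/ and viewed, and the job is handed in when it is done.

Besides the shell and the picture viewer there is one more tool, called after "Emit:" as name(argument=value, ...), one argument or row to a line, values as JSON. apply_moves: Moves the arm, as the interface text tells. Shifts and turns lie within -1 to 1; 1 stands for 2.5 cm of shift or 6 degrees of turn. Its arguments: {"type":"object","properties":{"rows":{"type":"array","items":{"type":"array","items":{"type":"number","minimum":-1,"maximum":1}}},"claw":{"type":"number"},"squeeze":{"type":"number"}},"required":["rows"]}

```bash
mkdir -p pics; ls
python3 - <<'E'
from rig import arm,cams,job
import cv2
print(arm.get_state())
for n in ["side","top","wrist"]:
    c=cams.camera(n); cv2.imwrite(f"pics/{n}0.png",c["image"][:,:,::-1]); print(n,c["fovy"],c["cx"],c["cy"],c["eye"],c["orientation"])
E
```

```text
pics
{'clock': 0.0, 'joint_positions': array([-1.21393821,  0.32184085, -0.07008162,  1.45163341,  0.02259206,
        1.37081568, -0.05692366]), 'joint_vel': array([ 9.24356604e-05,  1.23029151e-03,  1.69495303e-03,  2.21085532e-05,
       -1.54695723e-03, -8.17945487e-05,  7.85516487e-04]), 'joint_torque': array([-1.18628691e-04, -4.91284633e+01, -4.03884770e-01, -3.12529922e+01,
       -6.39070035e-02,  4.36598633e-02,  1.75655318e-04]), 'eef_pos': array([0.21831972, 0.61166267, 0.22147078]), 'tool_rot': array([ 2.56678510e+00,  1.80937616e+00, -2.36722367e-03]), 'contact_force': array([ 0.24914655, -0.38780479,  0.20259735]), 'torque': array([ 0.02323459, -0.01070292, -0.04504717]), 'width': 1.0023332608734998}
side 42.786484934867644 326.93802329598566 233.15206128697548 [ 0.25909199 -0.92586667  0.82377324] [-2.16804361  0.40052069 -0.17770152]
top 44.17479837912309 309.3212887648826 241.49867216349932 [ 0.32744303 -0.03503469  1.35068312] [-2.26467782  1.94261272 -0.19711749]
wrist 60.058036881080056 321.6059368287912 243.8334886538386 [0.15639841 0.63492137 0.3836929 ] [2.3950905  1.68938555 0.2082217 ]
```

View pics/side0.png

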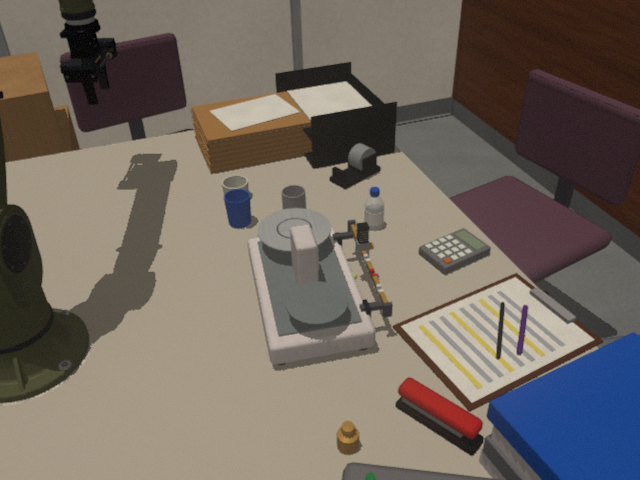

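View pics/top0.png

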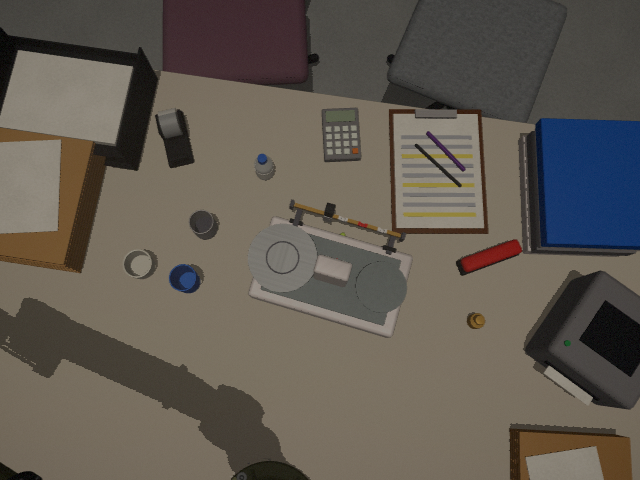

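View pics/wrist0.png

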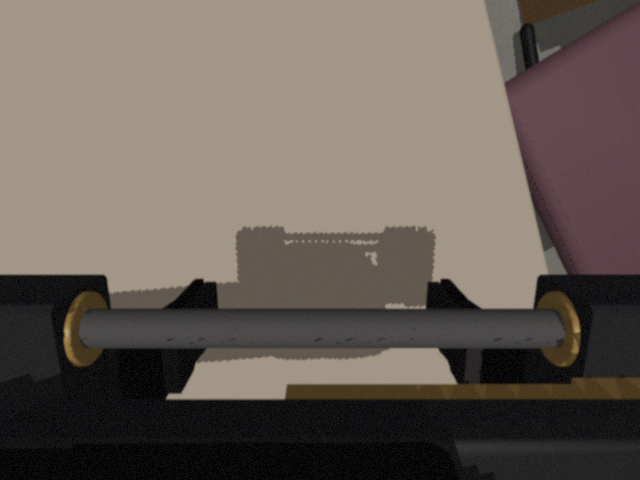

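The top view shows the steel cup at about (203,223), the ramekin at (139,263) and the beaker at (184,278). The large pan is at (283,258), the poise at (330,211) and the red mark at (363,226). I'll enlarge these areas and measure them.

```bash
cat > h.py <<'E'
import numpy as np,cv2
from scipy.spatial.transform import Rotation as R
def K(c): 
    f=240/np.tan(np.radians(c["fovy"])/2); return f
def ray(c,uv):
    f=K(c); d=np.array([(uv[0]-c["cx"])/f,(uv[1]-c["cy"])/f,1.0])
    return np.array(c["eye"]),R.from_rotvec(c["orientation"]).as_matrix()@d
def onz(c,uv,z):
    e,d=ray(c,uv); return e+d*(z-e[2])/d[2]
def proj(c,p):
    f=K(c); q=R.from_rotvec(c["orientation"]).as_matrix().T@(np.array(p)-c["eye"])
    return np.array([c["cx"]+f*q[0]/q[2],c["cy"]+f*q[1]/q[2]])
E
python3 - <<'E'
import cv2
a=cv2.imread("pics/top0.png"); 
cv2.imwrite("pics/top0a.png",cv2.resize(a[140:345,110:420],None,fx=2.58,fy=2.58,interpolation=cv2.INTER_CUBIC)[:600,:800])
cv2.imwrite("pics/top0b.png",cv2.resize(a[190:260,280:415],None,fx=5.9,fy=5.9,interpolation=cv2.INTER_CUBIC)[:600,:800])
b=cv2.imread("pics/side0.png"); cv2.imwrite("pics/side0a.png",cv2.resize(b[165:365,200:410],None,fx=3,fy=3,interpolation=cv2.INTER_CUBIC))
E
```

```text
(no output)
```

View pics/top0a.png

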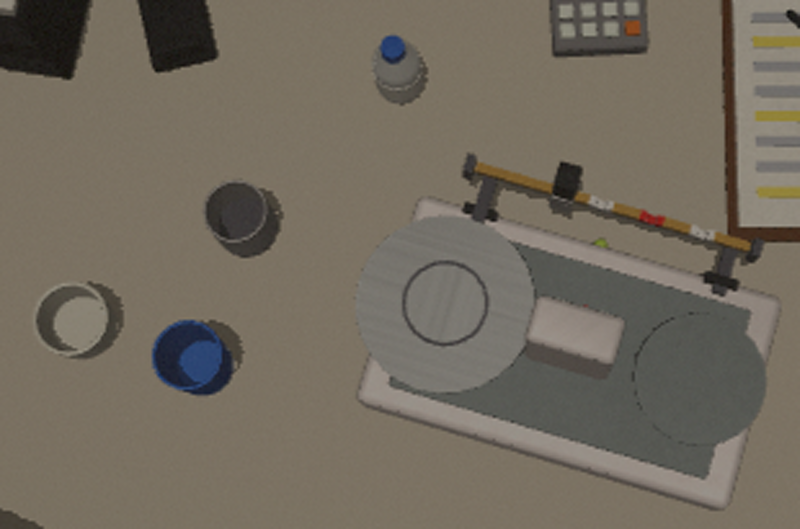

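View pics/top0b.png

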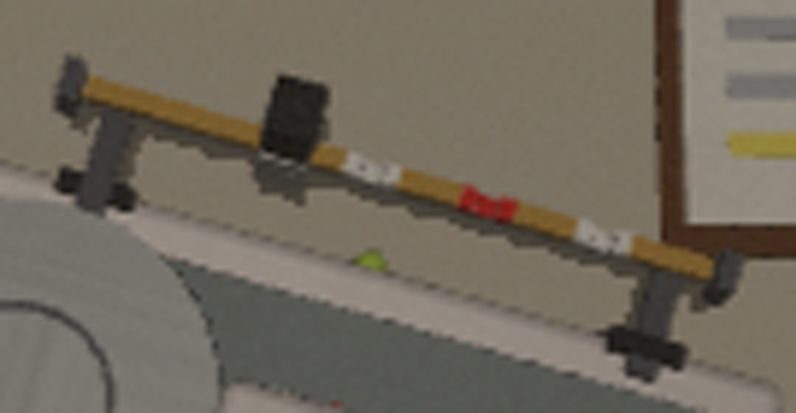

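View pics/side0a.png

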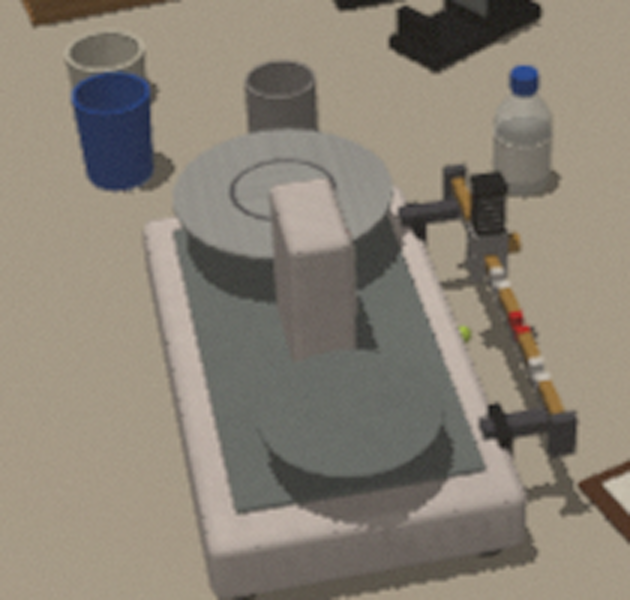

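Run:
```python
from h import *
from rig import cams
c=cams.camera("top"); im=c["image"][:,:,::-1].copy(); cv2.imwrite("pics/top1.png",im)
s=cams.camera("side"); si=s["image"][:,:,::-1].copy()
def red(im,x0,x1,y0,y1):
    b,g,r=[im[:,:,i].astype(int) for i in range(3)]
    m=((r>g+60)&(r>b+60)); k=np.zeros_like(m);k[y0:y1,x0:x1]=1; m&=k
    ys,xs=np.nonzero(m); return xs.mean(),ys.mean(),len(xs)
rt=red(im,345,385,210,245); rs=red(si,362,385,255,290)
print("red",rt,onz(c,rt,.08),rs,onz(s,rs,.08))
b,g,r=[im[:,:,i].astype(int) for i in range(3)]
W=(np.minimum(np.minimum(r,g),b)>115)
for n,(x0,x1,y0,y1) in {"w1":(336,351,214,224),"w2":(374,390,226,236)}.items():
    ys,xs=np.nonzero(W[y0:y1,x0:x1]); p=(xs.mean()+x0,ys.mean()+y0); print(n,len(xs),p,onz(c,p,.08))
# poise
ys,xs=np.nonzero((im.max(2)<45)[198:222,320:340]); p=(xs.mean()+320,ys.mean()+198); print("poise mean",len(xs),p,onz(c,p,.13), xs.min()+320,xs.max()+320,ys.min()+198,ys.max()+198)
# pan
hsv=cv2.cvtColor(im,cv2.COLOR_BGR2HSV)
print("pan px",im[250,262],im[258,283],"green",im[300,290],"cup", im[223,203],im[213,203],"table",im[250,220],"white",im[300,255])
m=((hsv[:,:,1]<22)&(hsv[:,:,2]>90)).astype(np.uint8)
cv2.imwrite("pics/m.png",cv2.resize(m[200:320,180:420]*255,None,fx=3,fy=3))
```

```text
red (np.float64(362.2903225806452), np.float64(224.32258064516128), 31) [ 0.63923706 -0.10696161  0.08      ] (np.float64(372.5806451612903), np.float64(272.1290322580645), 31) [ 0.63855662 -0.11124294  0.08      ]
w1 24 (np.float64(342.5833333333333), np.float64(218.33333333333334)) [ 0.64606741 -0.0620794   0.08      ]
w2 27 (np.float64(381.9259259259259), np.float64(229.77777777777777)) [ 0.63360547 -0.15135276  0.08      ]
poise mean 108 (np.float64(329.1759259259259), np.float64(209.78703703703704)) [ 0.64771487 -0.03015445  0.13      ] 324 334 203 217
pan px [107 114 116] [109 117 118] green [135 143 151] cup [55 55 58] [51 55 60] table [ 98 114 124] white [ 99 115 124]
```

View pics/m.png

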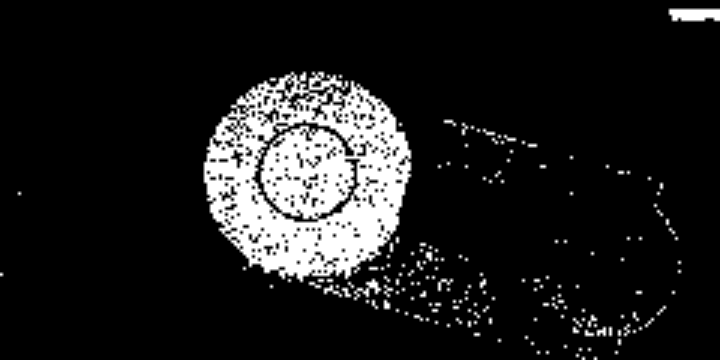

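Run:
```python
from h import *
from rig import cams,arm
c=cams.camera("top"); im=c["image"][:,:,::-1].copy()
hsv=cv2.cvtColor(im,cv2.COLOR_BGR2HSV)
m=((hsv[:,:,1]<22)&(hsv[:,:,2]>90)).astype(np.uint8)*255; m[:, :235]=0; m[:,330:]=0
m=cv2.medianBlur(m,5); mm=np.zeros_like(m); mm[215:300]=m[215:300]
# ring: dark pixels near
g=cv2.cvtColor(im,cv2.COLOR_BGR2GRAY)
sub=g[238:278,262:304]; d=(sub<85).astype(np.uint8)
ys,xs=np.nonzero(d); e=cv2.fitEllipse(np.stack([xs+262,ys+238],1).astype(np.float32)); print("ring",len(xs),e,onz(c,e[0],.1), e[1][0]/K(c)*1.25,e[1][1]/K(c)*1.25)
sub=g[205:245,185:222]
# cup rim: print
cv2.imwrite("pics/cup.png",cv2.resize(im[203:293,115:225],None,fx=7,fy=6.6,interpolation=cv2.INTER_CUBIC))
th=(hsv[:,:,1]<28).astype(np.uint8)
for n,(x0,x1,y0,y1) in {"cup":(183,224,203,243)}.items():
    k=th[y0:y1,x0:x1]; print(n,k.sum())
    print("\n".join("".join("#" if v else "." for v in r) for r in k))
```

```text
ring 113 ((282.0862731933594, 257.07208251953125), (31.704116821289062, 32.2416877746582), 71.23029327392578) [0.53657702 0.05463074 0.1       ] 0.06700825719144782 0.06814444063743559
cup 240
.........................................
.........................................
.........................................
.........................................
.........................................
.........................................
.........................................
................#...#....................
..................#......................
...........##............................
.........................................
.........................................
.........................................
.............#...#.......................
..................#########..............
................#############............
...............###############...........
......#.......############.###...........
.............#############.##.#..........
.............#################...........
......#......###########.####............
............#################............
..........#..################............
............#################............
............###############.#............
........#......############..............
.........#.#...############..............
..........#...#.#########................
............#...########.....#...........
................#.##.#....#..............
.................#.........#.............
...........................#.............
...................#.#...................
................#.#......................
...........................#.............
.......................#.##..............
.........................................
.........................................
.........................................
.........................................
```

View pics/cup.png

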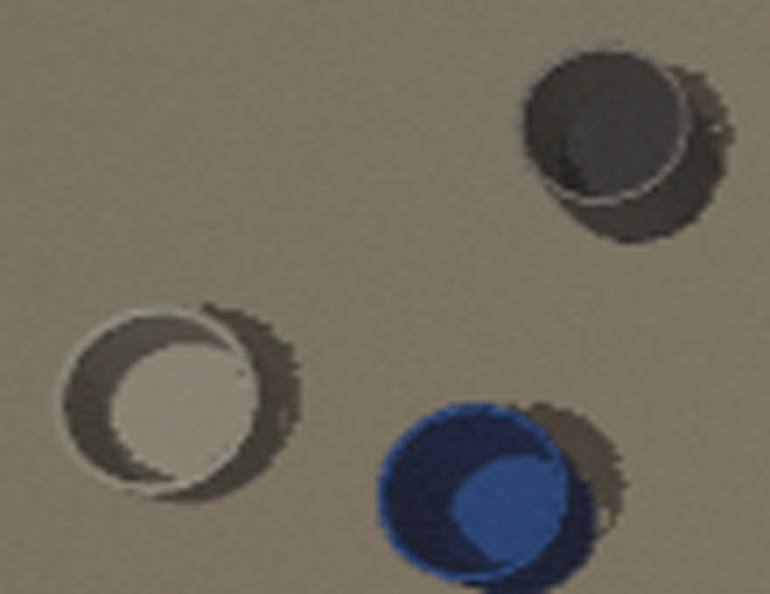

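Run:
```python
from h import *
from rig import cams,arm
c=cams.camera("top")
print("cup",onz(c,(201.6,222),.065)); print("ram",onz(c,(137.9,263.8),.045)); print("beak",onz(c,(182.6,277.2),.075)); print("san",onz(c,(262,159),.1))
print(arm.get_state()["clock"])
M=R.from_rotvec(arm.get_state()["tool_rot"]).as_matrix(); print(M.round(3))
ys=np.array([.138,.990]);pan=np.array([.5366,.0546]);red=np.array([.6395,-.107]);xs=np.array([.99,-.138])
d=red-pan; print("red-pan in scale", d@xs,d@ys)
s=cams.camera("side")
for p in [(*pan,.1),(.599,.245,.065),(*red,.08),(.648,-.03,.135)]: print(proj(s,p))
cv2.imwrite("pics/s.png",s["image"][:,:,::-1])
```

```text
cup [0.59351382 0.24755698 0.065     ]
ram [0.48163367 0.37458082 0.045     ]
beak [0.46398592 0.26299801 0.075     ]
san [0.7479818  0.13434262 0.1       ]
0.35
[[ 0.336  0.942 -0.   ]
 [ 0.942 -0.336 -0.   ]
 [-0.     0.    -1.   ]]
red-pan in scale 0.12417179999999998 -0.1457838
[293.96670516 228.02158939]
[295.13411784 190.45111296]
[372.13216754 270.6853702 ]
[360.83266672 224.4123991 ]
```

Emit:
apply_moves(
  rows=[
    [0,0,0,-0.98],
    [0,0,0,-0.97],
    [-0.62,0.84,0,0],
    [-0.62,0.84,0,0],
    [-0.62,0.84,0,0],
    [-0.62,0.84,0,0],
    [-0.62,0.84,0,0],
    [-0.62,0.84,0,0],
    [-0.62,0.84,0,0],
    [-0.62,0.84,0,0],
  ],
  claw=1,
)

```text
clock: 1.23
eef_pos: [0.3686, 0.4652, 0.2228]
tool_rot: [-2.37, -2.062, -0.001]
contact_force: [0.1, -0.2, 0.2]
width: 1.002
```

Emit:
apply_moves(
  rows=[
    [-0.62,0.84,0,0],
    [-0.62,0.84,0,0],
    [-0.62,0.84,0,0],
    [-0.62,0.84,0,0],
    [-0.62,0.84,0,0],
    [-0.62,0.84,0,0],
    [-0.62,0.84,0,0],
    [-0.62,0.84,0,0],
    [-0.62,0.84,0,0],
    [0,0,0,0],
    [0,0,0,0],
    [0,0,0,0],
  ],
)

```text
clock: 2.23
eef_pos: [0.5351, 0.3027, 0.2225]
tool_rot: [-2.369, -2.062, -0.0]
contact_force: [-0.1, 0.1, -0.2]
width: 0.998
```

Run:
```python
from h import *
from rig import cams,arm
s=arm.get_state(); M=R.from_rotvec(s["tool_rot"]).as_matrix(); print(s["clock"],s["eef_pos"],M.round(3),s["joint_positions"].round(2))
c=cams.camera("wrist"); cv2.imwrite("pics/w1.png",c["image"][:,:,::-1]); print(proj(c,(.5935,.2476,.065)),proj(c,s["eef_pos"]))
```

```text
2.2333 [0.53511126 0.3026526  0.22249552] [[ 0.138  0.99  -0.001]
 [ 0.99  -0.138  0.001]
 [ 0.001 -0.001 -1.   ]] [-0.69  0.24  0.16  1.55 -0.04  1.35  0.91]
[264.18707701 303.50993752] [319.98867882 301.86181437]
```

View pics/w1.png

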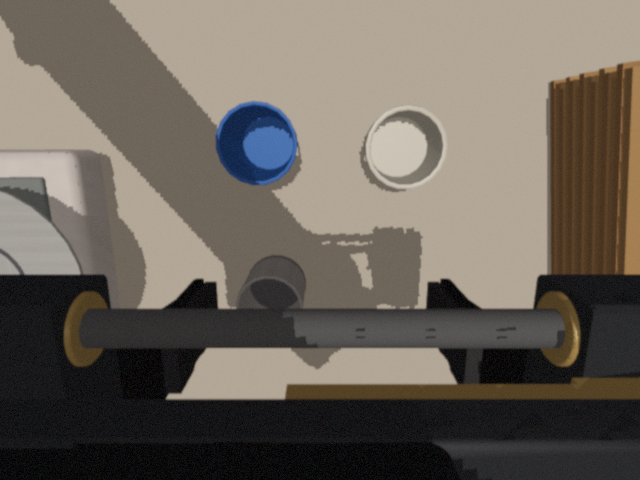

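Run:
```python
from h import *
from rig import cams,arm
c=cams.camera("wrist"); im=c["image"][:,:,::-1]
cv2.imwrite("pics/w1z.png",cv2.resize(im[235:335,200:340],None,fx=5.5,fy=5.5,interpolation=cv2.INTER_CUBIC))
print("beak",proj(c,(.464,.263,.075)),onz(c,(257,143),.075)); print("ram",proj(c,(.4816,.3746,.045)),onz(c,(406,148),.045)); print(c["eye"])
```

```text
beak [252.10062438 141.06736251] [0.46582222 0.26627772 0.075     ]
ram [400.30285376 143.83846497] [0.48543487 0.37881147 0.045     ]
[0.46951318 0.31278703 0.38471418]
```

View pics/w1z.png

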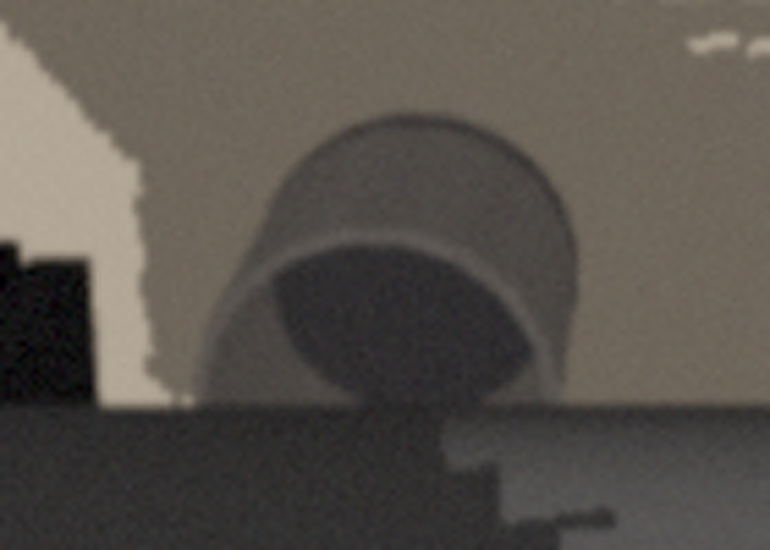

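Run:
```python
from h import *
from rig import cams,arm
c=cams.camera("wrist"); s=arm.get_state()
w=onz(c,(269.4,309.5),.065); print(w)
p=(w+np.array([.5935,.2476,.065]))/2
M=R.from_rotvec(s["tool_rot"]).as_matrix(); print(s["clock"],p,(M.T@(p-s["eef_pos"]))/.025)
c=cams.camera("side"); cv2.imwrite("pics/sf.png",c["image"][:,:,::-1]);
```

```text
[0.59890333 0.25193995 0.065     ]
2.3833 [0.59620166 0.24976997 0.065     ] [-1.79609769  2.73552432  6.30113784]
```

Emit:
apply_moves(
  rows=[
    [-0.6,0.91,0,0],
    [-0.6,0.91,0,0],
    [-0.6,0.91,0,0],
    [0,0,0.8,0],
    [0,0,0.8,0],
    [0,0,0.8,0],
    [0,0,0.8,0],
    [0,0,0.8,0],
    [0,0,0.5,0],
    [0,0,0,0],
    [0,0,0,0],
    [0,0,0,0],
  ],
)

```text
clock: 3.43
eef_pos: [0.5978, 0.2485, 0.1115]
tool_rot: [2.369, 2.063, 0.003]
contact_force: [0.9, -0.4, -0.4]
width: 1.002
```

Run:
```python
from h import *
from rig import cams,arm
s=arm.get_state(); print(s["clock"],s["eef_pos"],s["contact_force"])
c=cams.camera("wrist"); cv2.imwrite("pics/w2.png",c["image"][:,:,::-1])
```

```text
3.4333 [0.59780171 0.24854683 0.11147871] [ 0.91379281 -0.40260723 -0.35958989]
```

View pics/w2.png

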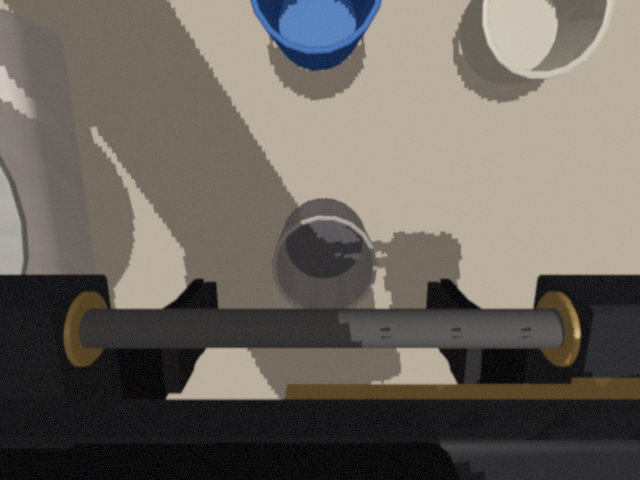

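Run:
```python
from h import *
from rig import cams,arm
c=cams.camera("wrist"); s=arm.get_state(); im=c["image"][:,:,::-1]
cv2.imwrite("pics/w2z.png",cv2.resize(im[190:320,260:390],None,fx=4.6,fy=4.6,interpolation=cv2.INTER_CUBIC))
w=onz(c,(324.5,267),.065); M=R.from_rotvec(s["tool_rot"]).as_matrix(); print(w,M.T@(w-s["eef_pos"])*1000, c["eye"],R.from_rotvec(c["orientation"]).as_matrix().round(3))
for p in [(.5935,.2476,.065),(.598,.2515,.065)]:
    for d in [(0,0),(-.028,0),(.028,0),(0,.028),(0,-.028)]: print(proj(c,(p[0]+d[0],p[1]+d[1],p[2])).round(1),end=" ")
    print()
```

```text
[0.59788885 0.25086137 0.065     ] [ 2.27697782 -0.6025278  46.86134258] [0.53235632 0.25806833 0.27381277] [[ 0.137  0.96   0.245]
 [ 0.991 -0.134 -0.032]
 [ 0.002  0.247 -0.969]]
[317.2 259.9] [309.5 207.5] [324.5 309.1] [370.3 252.8] [264.5 266.9] 
[325.7 267. ] [318.3 215.1] [332.7 315.8] [378.6 260. ] [273.3 274. ]
```

View pics/w2z.png

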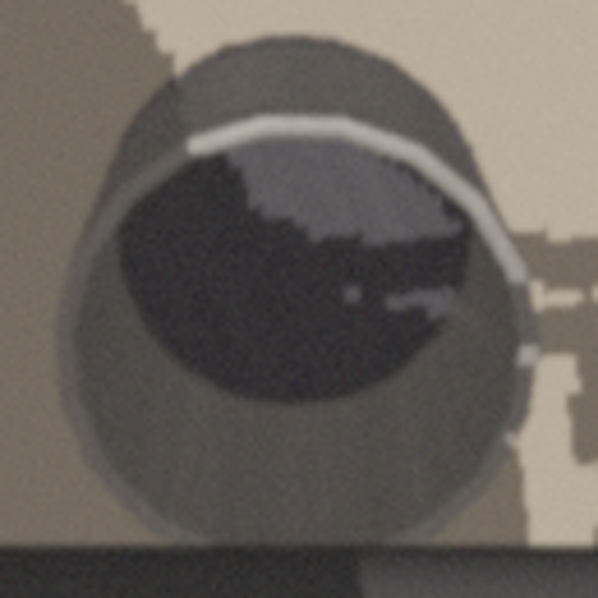

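Emit:
apply_moves(
  rows=[
    [0.08,-0.02,0.7,0],
    [0,0,0.7,0],
    [0,0,0.7,0],
    [0,0,0.7,0],
    [0,0,0.6,0],
    [0,0,0.46,0],
    [0,0,0,0],
    [0,0,0,0],
    [0,0,0,0],
  ],
)

```text
clock: 4.28
eef_pos: [0.5979, 0.2504, 0.015]
tool_rot: [2.37, 2.062, 0.003]
contact_force: [0.4, -0.7, -0.2]
width: 1.0
```

Emit:
apply_moves(
  rows=[
    [0,0,0,0],
    [0,0,0,0],
    [0,0,0,0],
    [0,0,0,0],
    [0,0,0,0],
    [0,0,0,0],
    [0,0,0,0],
    [0,0,0,0],
    [0,0,0,0],
    [0,0,0,0],
    [0,0,0,0],
    [0,0,0,0],
  ],
  claw=0.4,
  squeeze=15,
)

```text
clock: 5.28
eef_pos: [0.5969, 0.25, 0.0138]
tool_rot: [2.37, 2.062, 0.0]
contact_force: [-0.6, -0.4, 2.4]
width: 0.643
```

Emit:
apply_moves(
  rows=[
    [0,0,-0.3,0],
    [0,0,-0.7,0],
    [0,0,-0.9,0],
    [0,0,-0.9,0],
    [0,0,-0.9,0],
    [0,0,-0.9,0],
    [0,0,-0.9,0],
    [0,0,-0.7,0],
    [0,0,-0.4,0],
    [0,0,0,0],
    [0,0,0,0],
  ],
)

```text
clock: 6.2
eef_pos: [0.5967, 0.2499, 0.1783]
tool_rot: [-2.37, -2.062, -0.0]
contact_force: [-0.2, -0.5, -1.4]
width: 0.643
```

Run:
```python
from h import *
from rig import cams,arm
s=arm.get_state(); print(s["clock"],s["eef_pos"],s["contact_force"],s["width"])
for n in ["wrist","top","side"]:
    c=cams.camera(n); cv2.imwrite(f"pics/{n}3.png",c["image"][:,:,::-1])
```

```text
6.2 [0.59672438 0.2498779  0.17831091] [-0.15911723 -0.47243732 -1.41679087] 0.6434366055211176
```

View pics/wrist3.png

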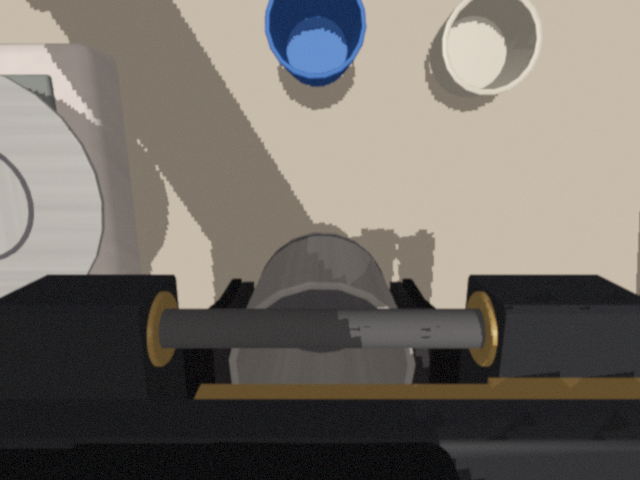

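View pics/side3.png

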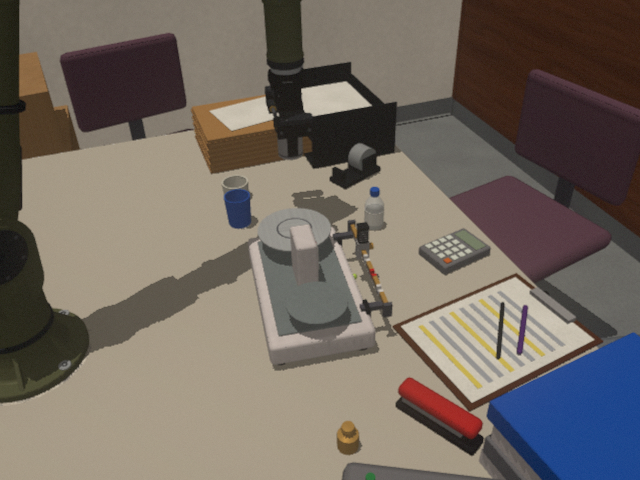

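View pics/top3.png

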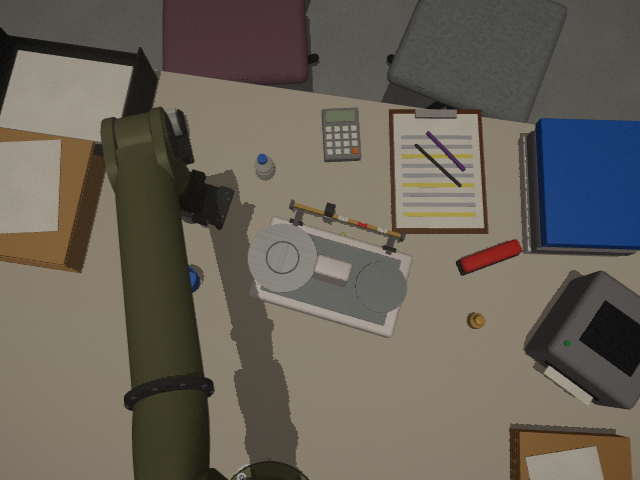

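Emit:
apply_moves(
  rows=[
    [-0.4,0,0,0],
    [-0.8,0,0,0],
    [-0.9,0,0,0],
    [-0.9,0,0,0],
    [-0.9,0,0,0],
    [-0.7,0,0,0],
    [-0.4,0,0,0],
    [0,0,0,0],
    [0,0,0,0],
    [0,0,0,0],
  ],
)

```text
clock: 7.18
eef_pos: [0.5794, 0.1279, 0.1783]
tool_rot: [-2.367, -2.064, -0.001]
contact_force: [-0.0, 1.0, -2.2]
width: 0.646
```

Run:
```python
from h import *
from rig import cams,arm
s=arm.get_state(); print(s["clock"],s["eef_pos"],s["contact_force"],s["width"])
c=cams.camera("wrist"); cv2.imwrite(f"pics/w4.png",c["image"][:,:,::-1]); print(proj(c,(.5366,.0546,.1)),proj(c,(.541,.0585,.1)))
```

```text
7.1833 [0.57941635 0.12785883 0.17833527] [-0.01037257  1.03027931 -2.20919854] 0.6456069039439336
[185.40140745 198.43881194] [193.57912111 204.97601087]
```

View pics/w4.png

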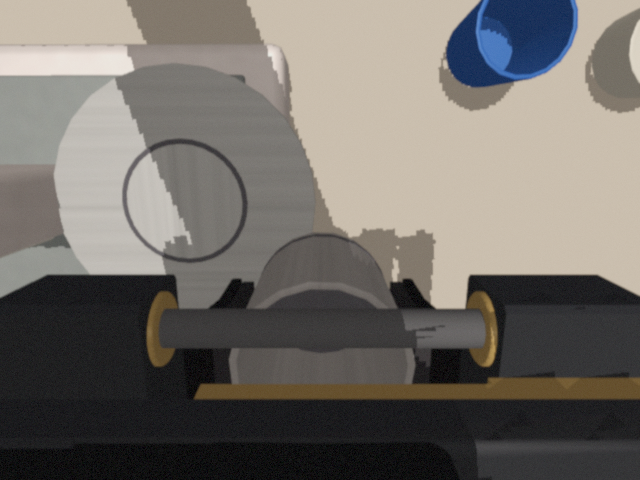

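Run:
```python
from h import *
from rig import cams,arm
s=arm.get_state(); c=cams.camera("wrist"); im=c["image"]
g=cv2.cvtColor(im,cv2.COLOR_RGB2GRAY); ad=cv2.adaptiveThreshold(g,255,cv2.ADAPTIVE_THRESH_MEAN_C,cv2.THRESH_BINARY_INV,15,14)
cs,_=cv2.findContours(ad[130:268,115:255],cv2.RETR_LIST,cv2.CHAIN_APPROX_NONE)
for k in cs:
    if len(k)>150:
        e=cv2.fitEllipse(k); ctr=(e[0][0]+115,e[0][1]+130); print(ctr,e[1],onz(c,ctr,.1))
M=R.from_rotvec(s["tool_rot"]).as_matrix()
p=onz(c,(184.7,200.3),.1); print(p,M.T@(p-s["eef_pos"])/.025, proj(c,s["eef_pos"]+[0,0,.05]),[proj(c,s["eef_pos"]+[0,0,.05]+M@[dx,dy,0]).round(1) for dx,dy in [(.028,0),(-.028,0),(0,-.028),(0,-.0255)]])
cv2.imwrite("pics/w4z.png",cv2.resize(im[225:385,220:425,::-1],None,fx=3.6,fy=3.6,interpolation=cv2.INTER_CUBIC))
```

```text
(171.03232192993164, 192.49477005004883) (5.805167198181152, 77.04008483886719) [0.53214064 0.04729325 0.1       ]
(183.97074127197266, 200.63155364990234) (111.28385162353516, 120.86801147460938) [0.53779596 0.05369328 0.1       ]
(183.76658630371094, 200.79803466796875) (119.78286743164062, 128.39889526367188) [0.53787527 0.05355458 0.1       ]
[0.53766351 0.05415538 0.1       ] [-3.15848641 -1.25377057  3.13192445] [319.39886837 365.24755367] [array([412.5, 365.3]), array([226.3, 365.2]), array([319.3, 276.8]), array([319.3, 285.1])]
```

View pics/w4z.png

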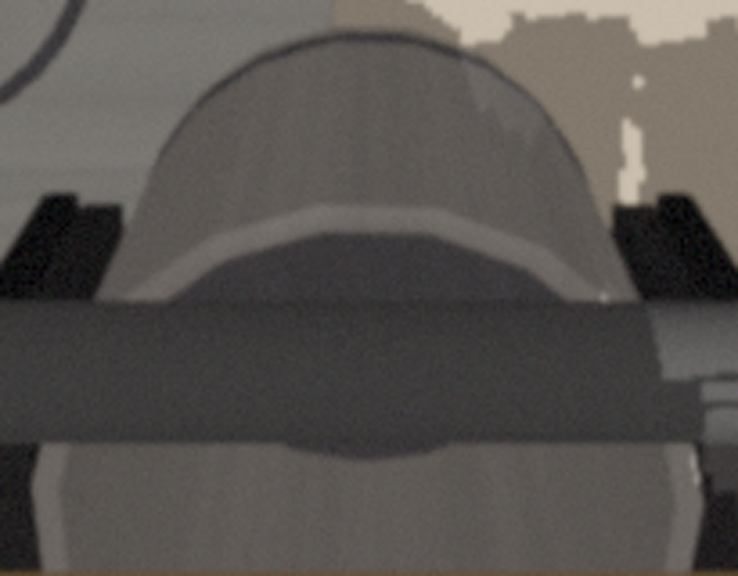

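Emit:
apply_moves(
  rows=[
    [-0.4,-0.2,0,0],
    [-0.8,-0.3,0,0],
    [-0.8,-0.3,0,0],
    [-0.8,-0.3,0,0],
    [-0.39,-0.21,0,0],
    [0,0,0,0],
    [0,0,0.4,0],
    [0,0,0.6,0],
    [0,0,0.6,0],
    [0,0,0.4,0],
    [0,0,0.2,0],
    [0,0,0,0],
  ],
)

```text
clock: 8.28
eef_pos: [0.5353, 0.0526, 0.1218]
tool_rot: [-2.367, -2.063, 0.004]
contact_force: [0.6, -0.3, -2.0]
width: 0.642
```

Emit:
apply_moves(
  rows=[
    [0,0,0.08,0],
    [0,0,0.08,0],
    [0,0,0.08,0],
    [0,0,0,0],
    [0,0,0,0],
  ],
)

```text
clock: 8.7
eef_pos: [0.5363, 0.0517, 0.1178]
tool_rot: [2.37, 2.062, 0.001]
contact_force: [-0.9, -0.0, -0.6]
width: 0.643
```

Emit:
apply_moves(
  rows=[
    [0,0,0.06,0],
    [0,0,0.06,0],
    [0,0,0,0],
    [0,0,0,0],
  ],
)

```text
clock: 9.03
eef_pos: [0.5361, 0.0517, 0.1145]
tool_rot: [-2.37, -2.062, 0.0]
contact_force: [0.3, -0.2, -1.3]
width: 0.643
```

Emit:
apply_moves(
  rows=[
    [0,0,0.06,0],
    [0,0,0.04,0],
    [0,0,0,0],
    [0,0,0,0],
  ],
)

```text
clock: 9.37
eef_pos: [0.5361, 0.0517, 0.112]
tool_rot: [-2.37, -2.062, -0.0]
contact_force: [-0.7, 0.4, -0.8]
width: 0.642
```

Run:
```python
from h import *
from rig import cams,arm
s=arm.get_state(); print(s["clock"],s["eef_pos"],s["contact_force"],s["width"])
for n in ["side"]:
    c=cams.camera(n); cv2.imwrite(f"pics/{n}5.png",cv2.resize(c["image"][150:350,200:400,::-1],None,fx=3,fy=3,interpolation=cv2.INTER_CUBIC))
```

```text
9.3667 [0.53611768 0.05168924 0.11201842] [-0.72912911  0.43997086 -0.77590736] 0.6424604255334639
```

View pics/side5.png

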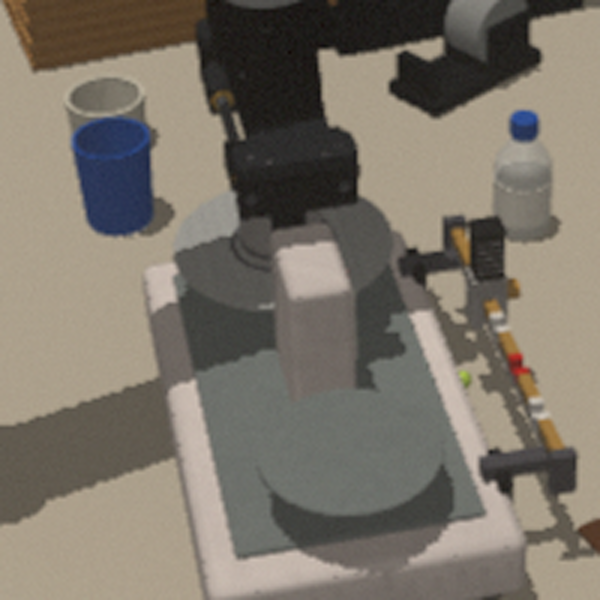

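Emit:
apply_moves(
  rows=[
    [0,0,0.03,0],
    [0,0,0.03,0],
    [0,0,0,0],
    [0,0,0,0],
  ],
)

```text
clock: 9.75
eef_pos: [0.5361, 0.0517, 0.1106]
tool_rot: [-2.37, -2.062, -0.0]
contact_force: [-0.1, -0.2, -1.7]
width: 0.646
```

Emit:
apply_moves(
  rows=[
    [0,0,0.03,0],
    [0,0,0,0],
    [0,0,0,0],
  ],
)

```text
clock: 10.0
eef_pos: [0.5362, 0.0517, 0.11]
tool_rot: [2.37, 2.062, 0.0]
contact_force: [-0.1, -0.6, 1.0]
width: 0.643
```

Emit:
apply_moves(
  rows=[
    [0,0,0,0],
    [0,0,0,0],
  ],
)

```text
clock: 10.17
eef_pos: [0.5362, 0.0517, 0.11]
tool_rot: [2.37, 2.062, 0.0]
contact_force: [-0.2, -0.2, 0.2]
width: 0.645
```

Emit:
apply_moves(
  rows=[
    [0,0,0.03,0],
    [0,0,0,0],
    [0,0,0,0],
  ],
)

```text
clock: 10.42
eef_pos: [0.5362, 0.0517, 0.1094]
tool_rot: [2.37, 2.062, 0.001]
contact_force: [-1.5, -0.4, 3.7]
width: 0.646
```

Emit:
apply_moves(
  rows=[
    [0,0,0.03,0],
    [0,0,0,0],
    [0,0,0,0],
  ],
)

```text
clock: 10.67
eef_pos: [0.5363, 0.0517, 0.1089]
tool_rot: [-2.37, -2.062, -0.001]
contact_force: [-3.0, -0.9, 6.1]
width: 0.643
```

Emit:
apply_moves(
  rows=[
    [0,0,-0.03,0],
    [0,0,0,0],
  ],
)

```text
clock: 10.83
eef_pos: [0.5362, 0.0517, 0.1094]
tool_rot: [2.37, 2.062, 0.001]
contact_force: [-2.5, -1.3, 4.0]
width: 0.639
```

Emit:
apply_moves(
  rows=[
    [0,0,0,0],
    [0,0,0,0],
    [0,0,0,0],
    [0,0,0,0],
    [0,0,0,0],
    [0,0,0,0],
    [0,0,0,0],
  ],
  claw=1,
)

```text
clock: 11.42
eef_pos: [0.5361, 0.0517, 0.109]
tool_rot: [2.37, 2.062, 0.0]
contact_force: [-0.0, 0.5, 1.3]
width: 0.987
```

Emit:
apply_moves(
  rows=[
    [0,0,-0.2,0],
    [0,0,-0.5,0],
    [0,0,-0.8,0],
    [0,0,-0.8,0],
    [0,0,-0.8,0],
    [0,0,-0.8,0],
    [0,0,-0.7,0],
    [0,0,0,0],
  ],
)

```text
clock: 12.08
eef_pos: [0.5384, 0.0519, 0.2285]
tool_rot: [2.367, 2.06, 0.01]
contact_force: [0.7, 0.1, 1.3]
width: 0.999
```

Run:
```python
from h import *
from rig import cams,arm
s=arm.get_state(); print(s["clock"],s["eef_pos"],s["contact_force"],s["width"])
for n in ["side","wrist"]:
    c=cams.camera(n); cv2.imwrite(f"pics/{n}6.png",c["image"][:,:,::-1])
```

```text
12.0833 [0.53838077 0.05190102 0.22854323] [0.72438305 0.06927688 1.33438587] 0.9988889595050923
```

View pics/side6.png

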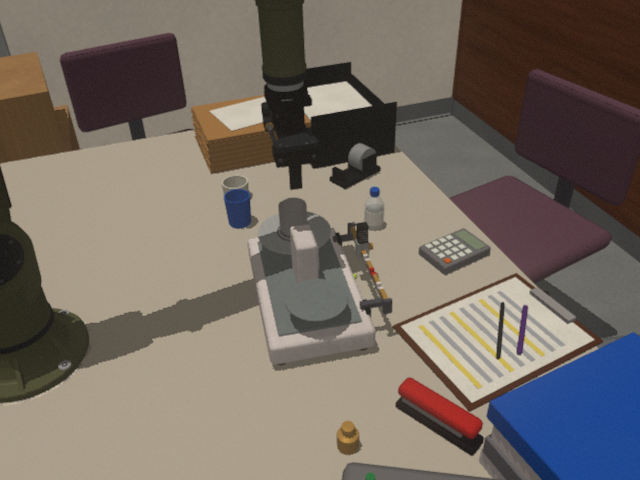

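View pics/wrist6.png

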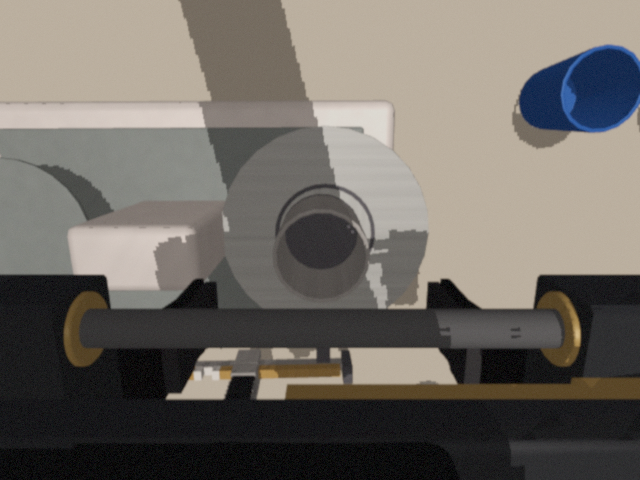

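Emit:
apply_moves(
  rows=[
    [-0.2,0.4,0,0],
    [-0.3,0.8,0,0],
    [-0.3,0.8,0,0],
    [-0.3,0.8,0,0],
    [-0.4,0.8,0,0],
    [-0.4,0.8,0,0],
    [-0.4,0.8,0,0],
    [-0.4,0.8,0,0],
    [0,0.4,0,0],
    [0,0,0,0],
    [0,0,0,0],
    [0,0,0,0],
  ],
)

```text
clock: 13.18
eef_pos: [0.6846, -0.037, 0.2229]
tool_rot: [-2.368, -2.062, 0.002]
contact_force: [0.6, 0.6, -0.5]
width: 1.001
```

Run:
```python
from h import *
from rig import cams,arm
s=arm.get_state(); print(s["clock"],s["eef_pos"],s["contact_force"],s["width"])
c=cams.camera("wrist"); cv2.imwrite(f"pics/w7.png",c["image"][:,:,::-1])
print(proj(c,(.6395,-.107,.08)),proj(c,(.650,-.031,.135)),proj(c,(.646,-.062,.08)))
```

```text
13.1833 [ 0.68461858 -0.03703619  0.22290007] [ 0.55726107  0.60740665 -0.53543926] 1.00125603122419
[217.37469286 182.97224407] [322.50519652 192.11615616] [279.59499999 183.32435711]
```

View pics/w7.png

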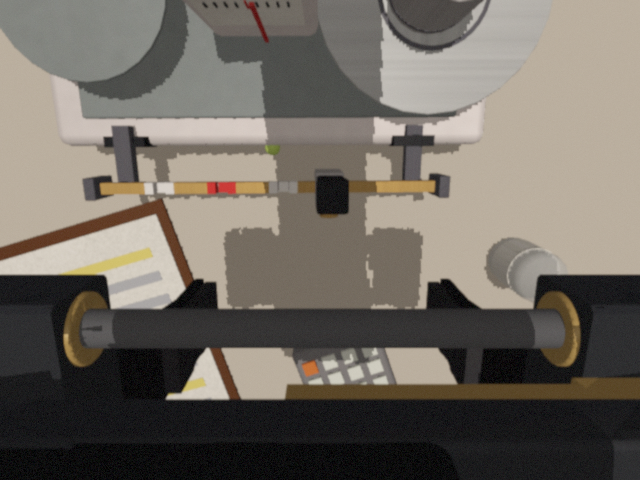

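Run:
```python
from h import *
from rig import cams,arm
s=arm.get_state(); c=cams.camera("wrist"); im=c["image"][:,:,::-1]
cv2.imwrite("pics/w7z.png",cv2.resize(im[150:235,200:365],None,fx=4.8,fy=4.8,interpolation=cv2.INTER_CUBIC))
M=R.from_rotvec(s["tool_rot"]).as_matrix()
b,g,r=[im[:,:,i].astype(int) for i in range(3)]
m=(r>g+60)&(r>b+60); m[:150]=0;m[220:]=0
ys,xs=np.nonzero(m[:,190:250]); pr=(xs.mean()+190,ys.mean())
print("red",pr,xs.min()+190,xs.max()+190,(M.T@(onz(c,pr,.08)-s["eef_pos"])*1000).round(1))
for q in [(159,188),(283,187)]: print((M.T@(onz(c,q,.08)-s["eef_pos"])*1000).round(1))
```

```text
red (np.float64(220.85365853658536), np.float64(187.25)) 206 235 [-73.3 -31.5 143.4]
[-118.7  -31.   143.4]
[-27.7 -31.7 143.4]
```

View pics/w7z.png

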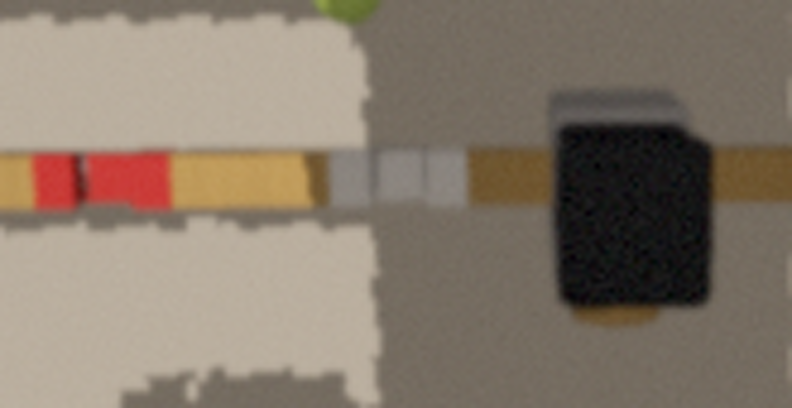

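Run:
```python
from h import *
from rig import cams,arm
s=arm.get_state(); c=cams.camera("wrist")
M=R.from_rotvec(s["tool_rot"]).as_matrix()
for z in (.133,.135): print((M.T@(onz(c,(332.1,194.8),z)-s["eef_pos"])*1000).round(1))
print(M.round(3),s["eef_pos"],c["eye"])
```

```text
[  7.1 -32.9  90.8]
[  7.1 -33.2  88.8]
[[ 0.137  0.991 -0.001]
 [ 0.991 -0.137  0.   ]
 [ 0.    -0.001 -1.   ]] [ 0.68468293 -0.03669813  0.22379243] [ 0.61949621 -0.02704181  0.38598689]
```

Emit:
apply_moves(
  rows=[
    [0.14,-0.66,0,0],
    [0.14,-0.66,0,0],
    [0,0,0.5,0],
    [0,0,0.8,0],
    [0,0,0.8,0],
    [0,0,0.5,0],
    [0,0,0,0],
    [0,0,0,0],
    [0,0,0,0],
  ],
  claw=0.55,
)

```text
clock: 14.08
eef_pos: [0.6543, -0.0259, 0.1601]
tool_rot: [2.369, 2.062, 0.002]
contact_force: [0.4, -0.3, 0.2]
width: 0.56
```

Run:
```python
from h import *
from rig import cams,arm
s=arm.get_state(); print(s["clock"],s["eef_pos"],s["contact_force"],s["width"])
c=cams.camera("wrist"); cv2.imwrite(f"pics/w8.png",c["image"][:,:,::-1])
```

```text
14.0833 [ 0.65430287 -0.02590273  0.16006543] [ 0.43461046 -0.34507597  0.23137943] 0.559500614090271
```

View pics/w8.png

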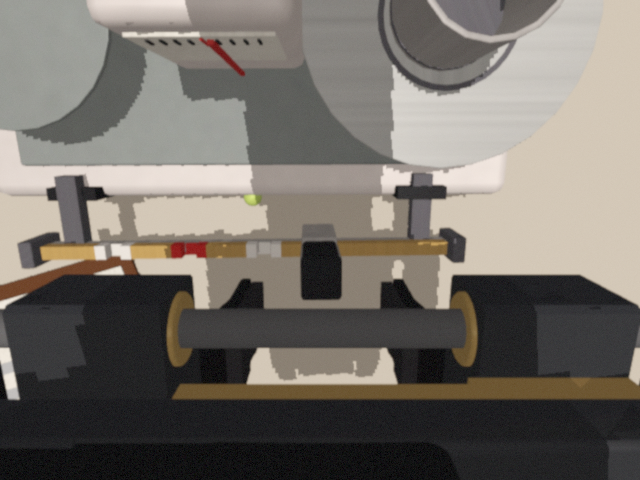

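Run:
```python
from h import *
from rig import cams,arm
s=arm.get_state(); c=cams.camera("wrist"); M=R.from_rotvec(s["tool_rot"]).as_matrix()
for v in (298,255,250): print(v,(M.T@(onz(c,(321,v),.134)-s["eef_pos"])*1000).round(1))
cv2.imwrite("pics/w8z.png",cv2.resize(c["image"][215:310,270:370,::-1],None,fx=6,fy=6,interpolation=cv2.INTER_CUBIC))
```

```text
298 [ 0.4  8.7 26.5]
255 [  0.4 -12.9  26.4]
250 [  0.4 -15.3  26.4]
```

View pics/w8z.png

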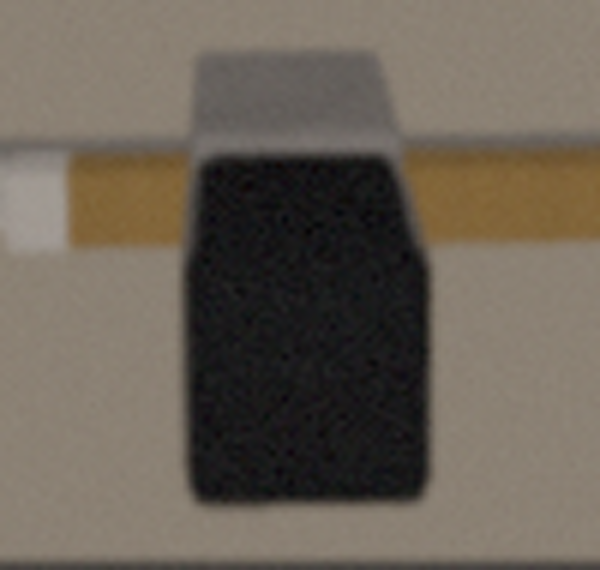

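Emit:
apply_moves(
  rows=[
    [0,0,0.5,0],
    [0,0,0.6,0],
    [0,0,0.6,0],
    [0,0,0.5,0],
    [0,0,0.25,0],
    [0,0,0,0],
    [0,0,0,0],
  ],
)

```text
clock: 14.77
eef_pos: [0.6536, -0.0258, 0.0977]
tool_rot: [-2.37, -2.062, 0.0]
contact_force: [-0.1, 0.4, -0.6]
width: 0.55
```

Emit:
apply_moves(
  rows=[
    [0,0,0,0],
    [0,0,0,0],
    [0,0,0,0],
    [0,0,0,0],
    [0,0,0,0],
    [0,0,0,0],
    [0,0,0,0],
    [0,0,0,0],
  ],
  claw=0.1,
  squeeze=20,
)

```text
clock: 15.43
eef_pos: [0.6538, -0.0259, 0.0983]
tool_rot: [2.369, 2.062, 0.001]
contact_force: [-0.9, -1.4, 3.5]
width: 0.231
```

Run:
```python
from h import *
from rig import cams,arm
s=arm.get_state(); print(s["clock"],s["eef_pos"],s["contact_force"],s["width"])
c=cams.camera("wrist"); cv2.imwrite(f"pics/w9.png",c["image"][:,:,::-1])
```

```text
15.4333 [ 0.653781   -0.02590784  0.09832802] [-0.90537218 -1.38391409  3.52111115] 0.23093985928360458
```

View pics/w9.png

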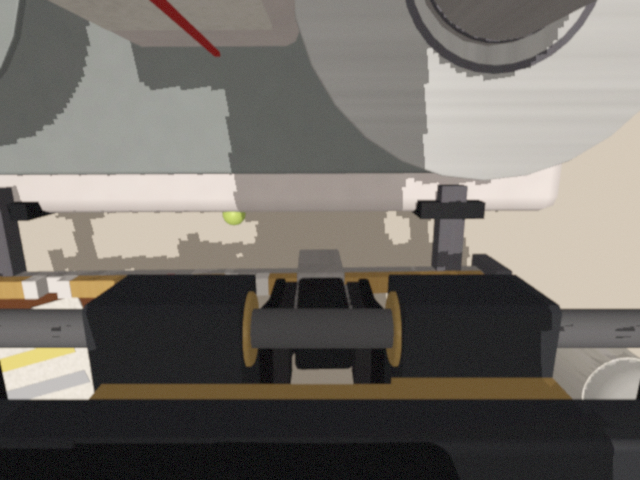

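Emit:
apply_moves(
  rows=[
    [-0.1,0,0,0],
    [-0.3,0,0,0],
    [-0.3,0,0,0],
    [-0.3,0,0,0],
    [-0.1,0,0,0],
    [0,0,0,0],
    [0,0,0,0],
  ],
  squeeze=30,
)

```text
clock: 16.07
eef_pos: [0.6504, -0.0516, 0.0992]
tool_rot: [-2.368, -2.063, -0.004]
contact_force: [-1.9, 2.5, 7.9]
width: 0.23
```

Emit:
apply_moves(
  rows=[
    [-0.1,0,0,0],
    [-0.1,0,0,0],
    [-0.1,0,0,0],
    [0,0,0,0],
    [0,0,0,0],
  ],
)

```text
clock: 16.48
eef_pos: [0.6491, -0.0605, 0.0992]
tool_rot: [2.369, 2.062, 0.002]
contact_force: [-2.8, -1.1, 7.0]
width: 0.227
```

Emit:
apply_moves(
  rows=[
    [-0.1,0,0,0],
    [-0.1,0,0,0],
    [0,0,0,0],
    [0,0,0,0],
  ],
)

```text
clock: 16.82
eef_pos: [0.6489, -0.062, 0.0993]
tool_rot: [-2.366, -2.063, -0.007]
contact_force: [-0.7, 4.6, 7.5]
width: 0.226
```

Emit:
apply_moves(
  rows=[
    [-0.1,0,0,0],
    [-0.1,0,0,0],
    [0,0,0,0],
    [0,0,0,0],
  ],
)

```text
clock: 17.15
eef_pos: [0.6488, -0.063, 0.0994]
tool_rot: [-2.362, -2.063, -0.013]
contact_force: [-0.9, 8.9, 8.9]
width: 0.23
```

Run:
```python
from h import *
from rig import cams,arm
s=arm.get_state(); print(s["clock"],s["eef_pos"],s["contact_force"],s["width"])
p0=np.array([.653781,-.025908]); print("travel",(s["eef_pos"][:2]-p0)@[.138,.990])
c=cams.camera("wrist"); cv2.imwrite(f"pics/w10.png",c["image"][:,:,::-1])
```

```text
17.15 [ 0.64882496 -0.06300796  0.0994303 ] [-0.87977266  8.93213874  8.8944224 ] 0.23018081043508737
travel -0.03741288996071026
```

View pics/w10.png

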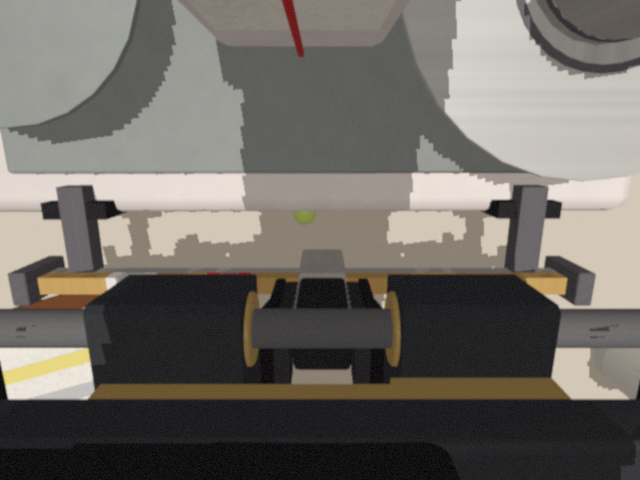

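Emit:
apply_moves(
  rows=[
    [-0.1,0,-0.06,0],
    [-0.1,0,0,0],
    [0,0,0,0],
    [0,0,0,0],
  ],
)

```text
clock: 17.53
eef_pos: [0.6486, -0.0643, 0.0998]
tool_rot: [-2.358, -2.064, -0.017]
contact_force: [1.0, 13.3, 3.7]
width: 0.231
```

Emit:
apply_moves(
  rows=[
    [-0.1,0,0,0],
    [-0.1,0,0,0],
    [0,0,0,0],
    [0,0,0,0],
  ],
)

```text
clock: 17.87
eef_pos: [0.6485, -0.0651, 0.0999]
tool_rot: [-2.353, -2.064, -0.023]
contact_force: [2.4, 20.5, 3.1]
width: 0.231
```

Run:
```python
from h import *
from rig import cams,arm
s=arm.get_state(); print(s["clock"],s["eef_pos"],s["contact_force"],s["torque"],s["width"]); M=R.from_rotvec(s["tool_rot"]).as_matrix(); print(M.round(3))
for n in ("wrist","side","top"):
    c=cams.camera(n); cv2.imwrite(f"pics/{n}11.png",c["image"][:,:,::-1])
    if n=="side": cv2.imwrite("pics/side11z.png",cv2.resize(c["image"][180:330,290:440,::-1],None,fx=4,fy=4,interpolation=cv2.INTER_CUBIC))
```

```text
17.8667 [ 0.648513   -0.06513804  0.09985964] [ 2.41316144 20.5101786   3.05742351] [ 4.98490448 -0.52254678 -0.16294003] 0.23075129439672043
[[ 0.13   0.991  0.003]
 [ 0.991 -0.13   0.018]
 [ 0.018  0.001 -1.   ]]
```

View pics/wrist11.png

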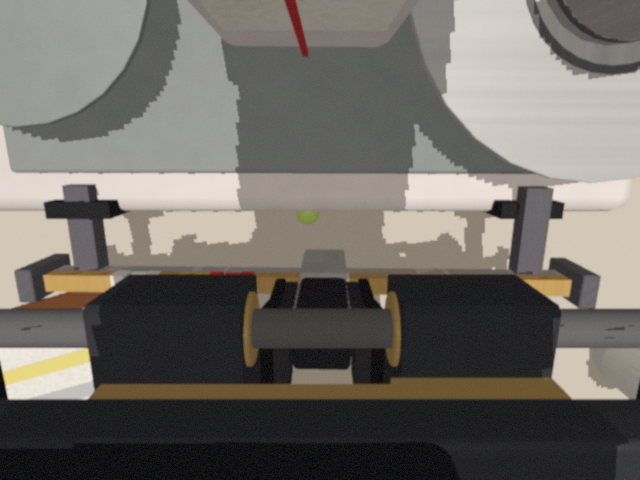

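View pics/side11z.png

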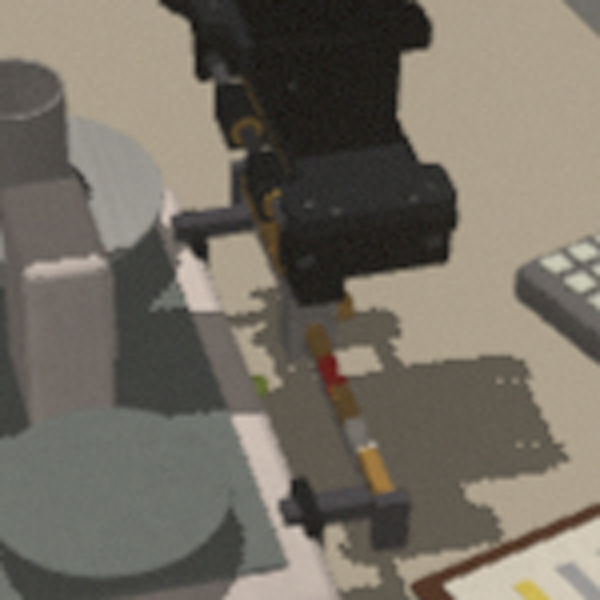

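Emit:
apply_moves(
  rows=[
    [-0.1,0,0,0],
    [-0.1,0,0,0],
    [0,0,0,0],
  ],
)

```text
clock: 18.27
eef_pos: [0.6484, -0.0659, 0.0999]
tool_rot: [-2.348, -2.065, -0.029]
contact_force: [2.8, 25.2, 4.1]
width: 0.231
```

Emit:
apply_moves(
  rows=[
    [0.2,0,0,0],
    [0.2,0,0,0],
    [0.2,0,0,0],
    [0.2,0,0,0],
    [0.2,0,0,0],
    [0,0,0,0],
    [0,0,0,0],
    [0,0,0,0],
  ],
)

```text
clock: 18.93
eef_pos: [0.649, -0.0617, 0.0996]
tool_rot: [2.37, 2.06, 0.0]
contact_force: [0.6, -0.6, 3.8]
width: 0.23
```

Run:
```python
from h import *
from rig import cams,arm
s=arm.get_state(); print(s["clock"],s["eef_pos"],s["contact_force"],s["torque"],s["width"]); M=R.from_rotvec(s["tool_rot"]).as_matrix(); print(M.round(3), s["joint_torque"].round(1),s["joint_positions"].round(3))
c=cams.camera("wrist"); cv2.imwrite(f"pics/w12.png",c["image"][:,:,::-1]);cv2.imwrite("pics/w12z.png",cv2.resize(c["image"][235:400,200:440,::-1],None,fx=3.3,fy=3.3,interpolation=cv2.INTER_CUBIC))
```

```text
18.9333 [ 0.64898745 -0.06172275  0.09962427] [ 0.61275403 -0.60828568  3.80329666] [-0.51211392 -0.12666663  0.1820218 ] 0.23019308911486563
[[ 0.139  0.99   0.001]
 [ 0.99  -0.139 -0.001]
 [-0.001  0.001 -1.   ]] [ -0.7 -47.1   4.  -26.6  -0.6   0.4  -0.2] [-0.234  0.419  0.368  1.604 -0.16   1.148  1.602]
```

View pics/w12z.png

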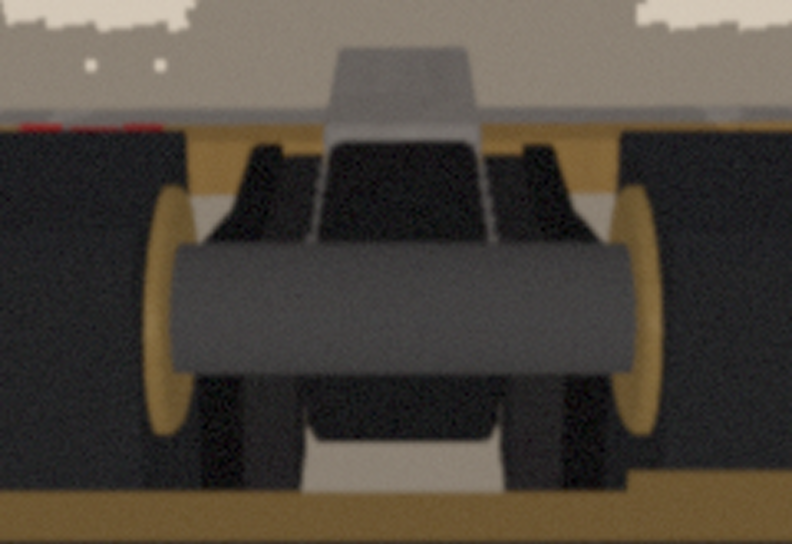

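Emit:
apply_moves(
  rows=[
    [0,0,0,0],
    [0,0,0,0],
    [0,0,0,0],
  ],
  claw=0.35,
)

```text
clock: 19.23
eef_pos: [0.6479, -0.06, 0.0984]
tool_rot: [-2.369, -2.061, 0.001]
contact_force: [-0.3, 0.8, -0.4]
width: 0.329
```

Emit:
apply_moves(
  rows=[
    [0,0,0.15,0],
    [0,0,0.15,0],
    [0,0,0,0],
    [0,0,0,0],
  ],
)

```text
clock: 19.57
eef_pos: [0.6482, -0.0602, 0.0911]
tool_rot: [-2.369, -2.062, 0.001]
contact_force: [0.8, -0.0, -0.5]
width: 0.356
```

Run:
```python
from h import *
from rig import cams,arm
s=arm.get_state(); print(s["clock"],s["eef_pos"],s["contact_force"],s["torque"],s["width"]); 
c=cams.camera("wrist"); cv2.imwrite(f"pics/w13.png",c["image"][:,:,::-1])
```

```text
19.5667 [ 0.64822609 -0.06023795  0.09107274] [ 0.77696664 -0.04913096 -0.52506405] [ 0.01464716 -0.00749457  0.01516755] 0.3556786554813122
```

View pics/w13.png

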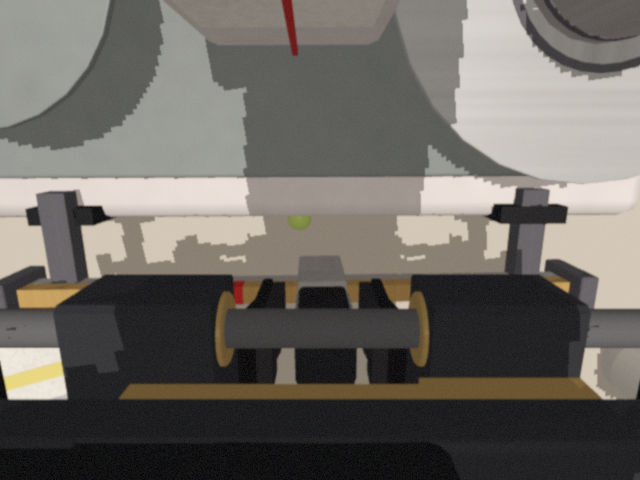

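Emit:
apply_moves(
  rows=[
    [0,0,0,0],
    [0,0,0,0],
    [0,0,0,0],
    [0,0,0,0],
    [0,0,0,0],
  ],
  claw=0.1,
  squeeze=20,
)

```text
clock: 20.03
eef_pos: [0.6487, -0.0614, 0.092]
tool_rot: [2.369, 2.061, -0.001]
contact_force: [0.3, -1.8, -0.1]
width: 0.23
```

Emit:
apply_moves(
  rows=[
    [0,0,-0.06,0],
    [0,0,0,0],
    [0,0,0,0],
  ],
)

```text
clock: 20.28
eef_pos: [0.6487, -0.0611, 0.0922]
tool_rot: [2.37, 2.062, -0.001]
contact_force: [4.7, -4.1, -9.7]
width: 0.229
```

Emit:
apply_moves(
  rows=[
    [-0.2,0,0,0],
    [-0.2,0,0,0],
    [0,0,0,0],
    [0,0,0,0],
  ],
)

```text
clock: 20.62
eef_pos: [0.6484, -0.063, 0.0924]
tool_rot: [-2.362, -2.062, -0.011]
contact_force: [6.3, 7.3, -10.2]
width: 0.226
```

Emit:
apply_moves(
  rows=[
    [0,0,0.06,0],
    [0,0,0,0],
    [0,0,0,0],
  ],
)

```text
clock: 20.87
eef_pos: [0.6485, -0.063, 0.0923]
tool_rot: [-2.362, -2.063, -0.011]
contact_force: [3.4, 8.1, -3.3]
width: 0.228
```

Emit:
apply_moves(
  rows=[
    [-0.2,0,0,0],
    [-0.2,0,0,0],
    [0,0,0,0],
    [0,0,0,0],
  ],
)

```text
clock: 21.2
eef_pos: [0.6482, -0.0652, 0.0926]
tool_rot: [-2.353, -2.064, -0.022]
contact_force: [3.3, 18.0, -3.0]
width: 0.231
```

Run:
```python
from h import *
from rig import cams,arm
s=arm.get_state(); print(s["clock"],s["eef_pos"],s["contact_force"],s["torque"],s["width"]); 
c=cams.camera("wrist"); a=c["image"][:,:,::-1]; cv2.imwrite(f"pics/w14.png",a)
b=cv2.imread("pics/w12.png"); d=cv2.imread("pics/w11.png") if False else cv2.imread("pics/wrist11.png")
o=np.vstack([x[240:310,20:620] for x in (b,d,a)]); cv2.imwrite("pics/cmp.png",cv2.resize(o,None,fx=1.33,fy=2.6,interpolation=cv2.INTER_CUBIC))
t=cams.camera("side"); cv2.imwrite("pics/side14z.png",cv2.resize(t["image"][160:310,280:430,::-1],None,fx=4,fy=4,interpolation=cv2.INTER_CUBIC))
```

```text
21.2 [ 0.64824949 -0.06517524  0.09261808] [ 3.30436253 17.96616796 -2.97232926] [ 4.48749763 -0.92040491 -0.08675601] 0.23086901917338196
```

View pics/cmp.png

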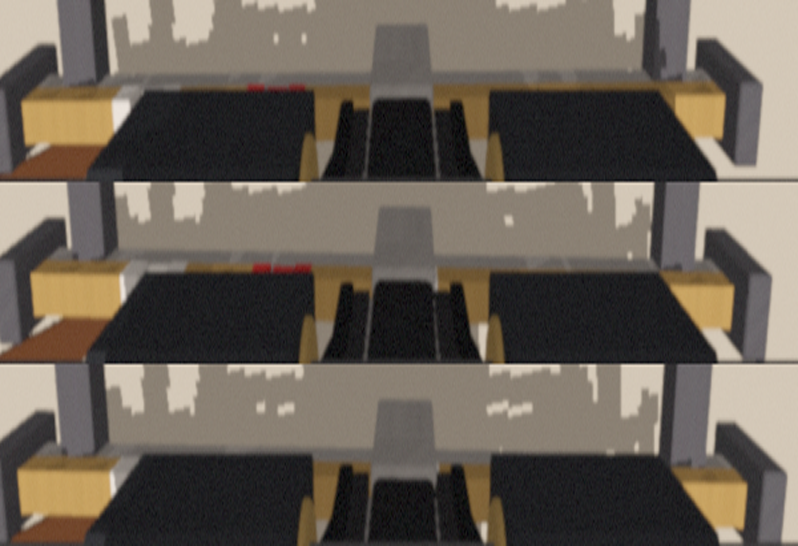

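View pics/side14z.png

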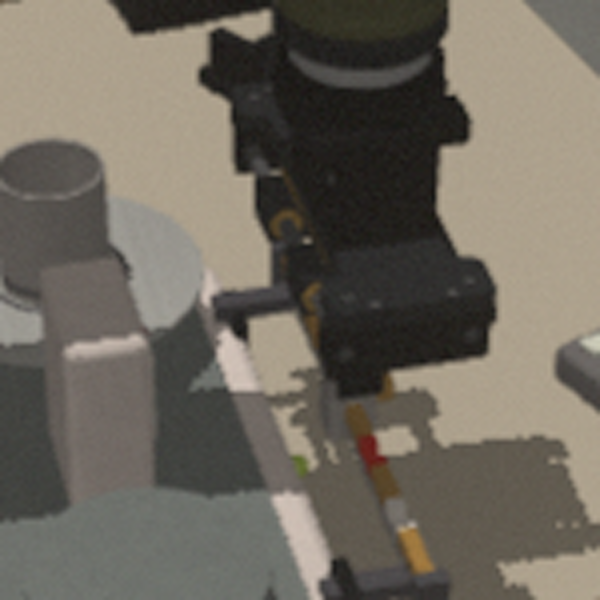

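Emit:
apply_moves(
  rows=[
    [0.2,0,0,0],
    [0.2,0,0,0],
    [0,0,0,0],
  ],
)

```text
clock: 21.55
eef_pos: [0.6485, -0.0629, 0.0924]
tool_rot: [-2.361, -2.064, -0.01]
contact_force: [3.0, 7.8, -3.9]
width: 0.229
```

Emit:
apply_moves(
  rows=[
    [0,0,0,0],
    [0,0,0,0],
    [0,0,0,0],
    [0,0,0,0],
  ],
  squeeze=4,
)

```text
clock: 21.88
eef_pos: [0.6484, -0.0643, 0.0928]
tool_rot: [-2.363, -2.063, -0.01]
contact_force: [1.9, 7.2, -2.3]
width: 0.237
```

Emit:
apply_moves(
  rows=[
    [-0.1,0,0,0],
    [-0.1,0,0,0],
    [0,0,0,0],
    [0,0,0,0],
  ],
)

```text
clock: 22.22
eef_pos: [0.6477, -0.0687, 0.0928]
tool_rot: [-2.362, -2.063, -0.01]
contact_force: [1.0, 7.7, -2.3]
width: 0.341
```

Emit:
apply_moves(
  rows=[
    [-0.1,0,0,0],
    [-0.1,0,0,0],
    [0,0,0,0],
    [0,0,0,0],
  ],
)

```text
clock: 22.55
eef_pos: [0.6471, -0.0737, 0.0927]
tool_rot: [-2.362, -2.063, -0.01]
contact_force: [2.4, 7.0, -1.1]
width: 0.456
```

Emit:
apply_moves(
  rows=[
    [0,0,0,0],
    [0,0,0,0],
    [0,0,0,0],
    [0,0,0,0],
  ],
  squeeze=6,
)

```text
clock: 22.88
eef_pos: [0.6476, -0.0703, 0.0928]
tool_rot: [-2.358, -2.064, -0.015]
contact_force: [3.4, 12.4, -1.3]
width: 0.367
```

Emit:
apply_moves(
  rows=[
    [0,0,0,0],
    [0,0,0,0],
    [0,0,0,0],
    [0,0,0,0],
  ],
  squeeze=8,
)

```text
clock: 23.22
eef_pos: [0.648, -0.0673, 0.0928]
tool_rot: [-2.355, -2.065, -0.019]
contact_force: [2.9, 15.5, -1.1]
width: 0.286
```

Emit:
apply_moves(
  rows=[
    [0.2,0,0,0],
    [0.2,0,0,0],
    [0.2,0,0,0],
    [0.2,0,0,0],
    [0,0,0,0],
  ],
)

```text
clock: 23.63
eef_pos: [0.6488, -0.0615, 0.0926]
tool_rot: [2.369, 2.061, -0.001]
contact_force: [0.8, 0.9, 0.6]
width: 0.229
```

Emit:
apply_moves(
  rows=[
    [0,0,0,0],
    [0,0,0,0],
    [0,0,0,0],
  ],
  squeeze=45,
)

```text
clock: 23.88
eef_pos: [0.6488, -0.0615, 0.0926]
tool_rot: [2.37, 2.061, 0.0]
contact_force: [-1.2, -3.0, 4.4]
width: 0.225
```

Emit:
apply_moves(
  rows=[
    [0.2,0,0,0],
    [0.2,0,0,0],
    [0,0,0,0],
    [0,0,0,0],
  ],
)

```text
clock: 24.22
eef_pos: [0.649, -0.06, 0.0924]
tool_rot: [2.369, 2.052, -0.013]
contact_force: [-2.8, -13.2, 4.2]
width: 0.232
```

Emit:
apply_moves(
  rows=[
    [-0.2,0,0,0],
    [-0.2,0,0,0],
    [0,0,0,0],
  ],
  claw=0.33,
)

```text
clock: 24.47
eef_pos: [0.6483, -0.0609, 0.0914]
tool_rot: [-2.371, -2.06, -0.0]
contact_force: [0.0, -0.1, -0.2]
width: 0.314
```

Emit:
apply_moves(
  rows=[
    [0,0,0.1,0],
    [0,0,0.1,0],
    [0,0,0,0],
    [0,0,0,0],
  ],
)

```text
clock: 24.8
eef_pos: [0.6485, -0.0594, 0.0863]
tool_rot: [-2.368, -2.063, 0.0]
contact_force: [0.1, 0.2, -0.3]
width: 0.328
```

Run:
```python
from h import *
from rig import cams,arm
s=arm.get_state(); print(s["clock"],s["eef_pos"],s["contact_force"],s["torque"],s["width"]); 
c=cams.camera("wrist"); a=c["image"][:,:,::-1]; cv2.imwrite("pics/w15z.png",cv2.resize(a[235:400,200:440],None,fx=3.3,fy=3.3,interpolation=cv2.INTER_CUBIC))
t=cams.camera("side"); cv2.imwrite("pics/side15z.png",cv2.resize(t["image"][200:280,330:410,::-1],None,fx=7,fy=7,interpolation=cv2.INTER_CUBIC))
```

```text
24.8 [ 0.64850697 -0.05943061  0.08626909] [ 0.12433494  0.19069021 -0.25815913] [-0.00659346  0.00126276  0.00783607] 0.32842676449411445
```

View pics/w15z.png

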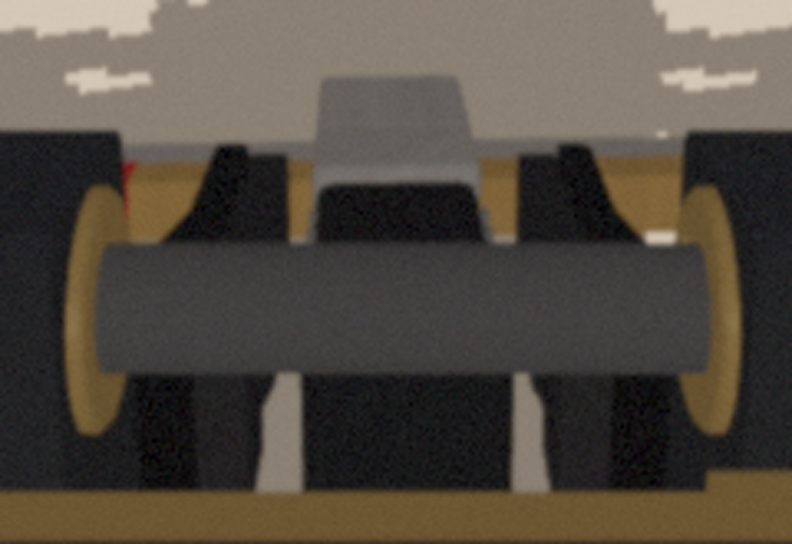

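View pics/side15z.png

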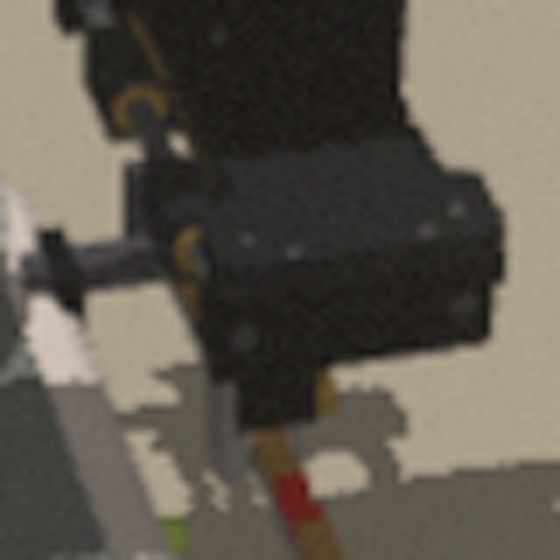

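Emit:
apply_moves(
  rows=[
    [0,0,0,0],
    [0,0,0,0],
    [0,0,0,0],
    [0,0,0,0],
  ],
  claw=0.1,
  squeeze=40,
)

```text
clock: 25.23
eef_pos: [0.6487, -0.0614, 0.087]
tool_rot: [2.369, 2.062, -0.001]
contact_force: [-0.0, -1.9, 1.8]
width: 0.229
```

Emit:
apply_moves(
  rows=[
    [-0.4,0,0,0],
    [-0.4,0,0,0],
    [0,0,0,0],
  ],
)

```text
clock: 25.48
eef_pos: [0.6483, -0.0643, 0.0874]
tool_rot: [-2.353, -2.061, -0.026]
contact_force: [1.4, 20.8, 3.4]
width: 0.228
```

Emit:
apply_moves(
  rows=[
    [-0.3,0,0,0],
    [0,0,0,0],
    [0,0,0,0],
  ],
)

```text
clock: 25.73
eef_pos: [0.6453, -0.0867, 0.0871]
tool_rot: [-2.369, -2.063, -0.002]
contact_force: [0.4, 2.4, 2.1]
width: 0.229
```

Emit:
apply_moves(
  rows=[
    [-0.15,0,0,0],
    [-0.15,0,0,0],
    [-0.15,0,0,0],
    [-0.1,0,0,0],
    [-0.1,0,0,0],
    [0,0,0,0],
    [0,0,0,0],
  ],
)

```text
clock: 26.32
eef_pos: [0.6426, -0.1061, 0.0872]
tool_rot: [2.37, 2.059, -0.002]
contact_force: [-0.0, -1.0, 2.7]
width: 0.229
```

Emit:
apply_moves(
  rows=[
    [-0.05,0,0,0],
    [0,0,0,0],
    [0,0,0,0],
  ],
)

```text
clock: 26.57
eef_pos: [0.6426, -0.1062, 0.0871]
tool_rot: [2.369, 2.061, -0.001]
contact_force: [0.6, -1.5, 2.5]
width: 0.229
```

Emit:
apply_moves(
  rows=[
    [0,0,0,0],
    [0,0,0,0],
    [0,0,0,0],
  ],
)

```text
clock: 26.82
eef_pos: [0.6426, -0.1061, 0.0871]
tool_rot: [2.369, 2.061, -0.001]
contact_force: [1.6, -4.0, 4.7]
width: 0.225
```

Run:
```python
from h import *
from rig import cams,arm
s=arm.get_state(); print(s["clock"],s["eef_pos"],s["contact_force"],s["torque"],s["width"]); p0=np.array([.6487,-.0614]); print("from notch1",(s["eef_pos"][:2]-p0)@[.138,.990])
c=cams.camera("wrist"); a=c["image"][:,:,::-1]; cv2.imwrite("pics/w16.png",a)
t=cams.camera("side"); cv2.imwrite("pics/side16z.png",cv2.resize(t["image"][200:300,320:420,::-1],None,fx=6,fy=6,interpolation=cv2.INTER_CUBIC))
```

```text
26.8167 [ 0.6426267  -0.10614372  0.0871273 ] [ 1.59246554 -3.97069062  4.6907296 ] [-0.66938727  0.05867674  0.2654643 ] 0.2254492446393441
from notch1 -0.04513439876481004
```

View pics/w16.png

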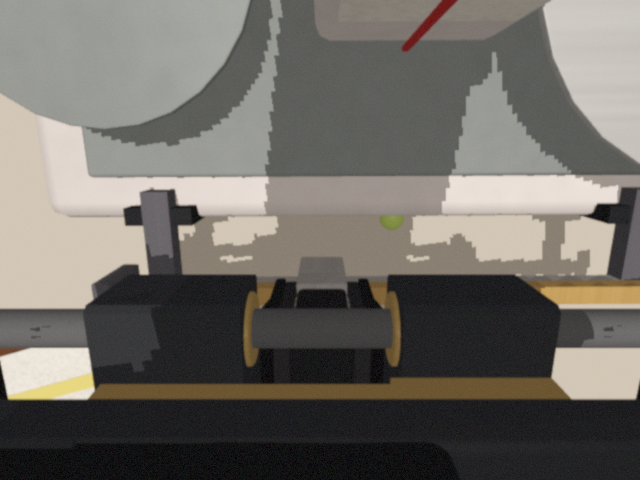

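View pics/side16z.png

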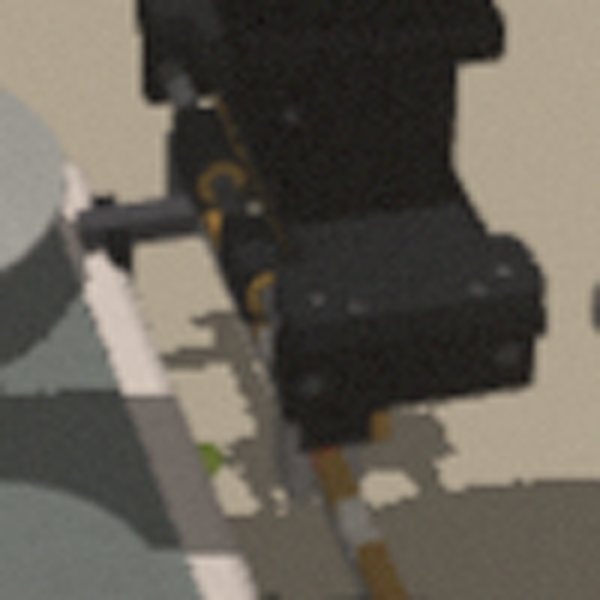

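Emit:
apply_moves(
  rows=[
    [0,0,0,0],
    [0,0,0,0],
    [0,0,0,0],
    [0,0,0,0],
  ],
  claw=0.33,
)

```text
clock: 27.25
eef_pos: [0.6419, -0.1038, 0.0859]
tool_rot: [-2.368, -2.062, 0.001]
contact_force: [0.2, 0.0, 0.5]
width: 0.32
```

Run:
```python
from h import *
from rig import cams,arm
s=arm.get_state(); print(s["clock"],s["eef_pos"],s["contact_force"],s["width"])
c=cams.camera("wrist"); a=c["image"][:,:,::-1]; cv2.imwrite("pics/w17z.png",cv2.resize(a[235:400,200:440],None,fx=3.3,fy=3.3,interpolation=cv2.INTER_CUBIC))
```

```text
27.25 [ 0.64185913 -0.10378303  0.08588281] [0.20332523 0.0424758  0.53426243] 0.3195741010526146
```

View pics/w17z.png

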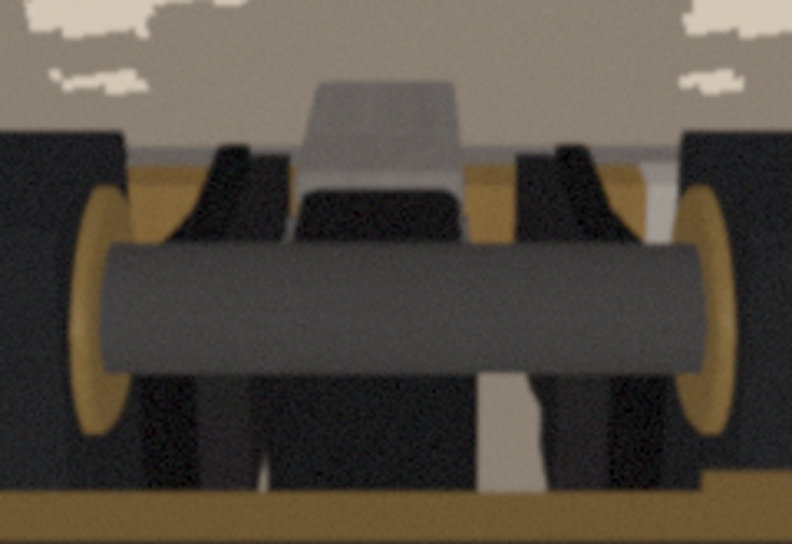

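Emit:
apply_moves(
  rows=[
    [0,0,-0.3,0],
    [0,0,-0.8,0],
    [0,0,-0.9,0],
    [0,0,-0.9,0],
    [0,0,-0.9,0],
    [0,0.6,-0.6,0],
    [0,0.7,-0.4,0],
    [0,0,0,0],
    [0,0,0,0],
    [0,0,0,0],
  ],
  claw=0.5,
)

```text
clock: 28.13
eef_pos: [0.6738, -0.1093, 0.206]
tool_rot: [-2.369, -2.061, 0.002]
contact_force: [0.3, 0.6, -0.4]
width: 0.5
```

Run:
```python
from h import *
from rig import cams,arm
s=arm.get_state(); print(s["clock"],s["eef_pos"],s["contact_force"],s["width"]); M=R.from_rotvec(s["tool_rot"]).as_matrix()
c=cams.camera("wrist"); a=c["image"][:,:,::-1]; cv2.imwrite("pics/w18.png",a); cv2.imwrite("pics/w18z.png",cv2.resize(a[150:250,220:420],None,fx=4,fy=4,interpolation=cv2.INTER_CUBIC))
```

```text
28.1333 [ 0.67376671 -0.1093037   0.20603343] [ 0.30371427  0.59726162 -0.40792082] 0.5000063025048467
```

View pics/w18.png

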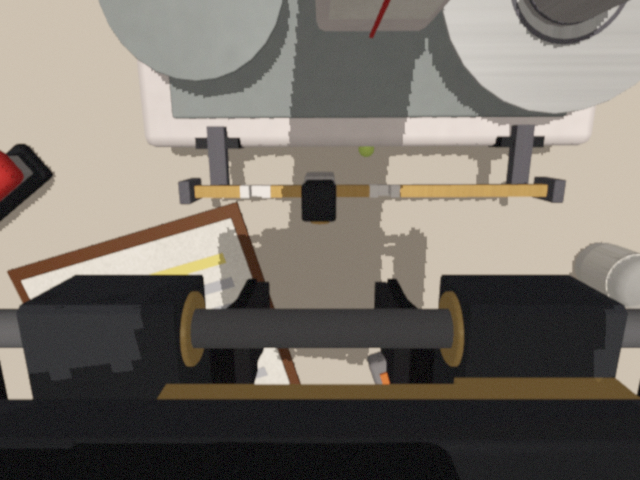

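View pics/w18z.png

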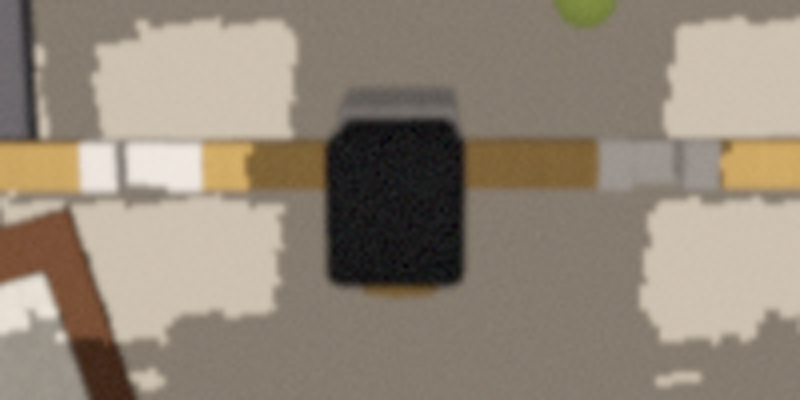

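Run:
```python
from h import *
from rig import cams,arm
s=arm.get_state(); c=cams.camera("wrist"); M=R.from_rotvec(s["tool_rot"]).as_matrix()
print(s["eef_pos"],(M.T@(onz(c,(319,150+202/4),.134)-s["eef_pos"])*1000).round(1), (M.T@(np.array([.6425,-.1066,.09])-s["eef_pos"])*1000).round(1))
```

```text
[ 0.67353308 -0.10933748  0.20583088] [ -0.8 -32.2  71.9] [ -1.6 -30.9 115.9]
```

Emit:
apply_moves(
  rows=[
    [-0.05,-0.6,0,0],
    [0,-0.68,0,0],
    [0,0,0.6,0],
    [0,0,0.8,0],
    [0,0,0.8,0],
    [0,0,0.8,0],
    [0,0,0.7,0],
    [0,0,0.5,0],
    [0,0,0.3,0],
    [0,0,0,0],
    [0,0,0,0],
    [0,0,0,0],
  ],
  claw=0.45,
)

```text
clock: 29.23
eef_pos: [0.6436, -0.1065, 0.0955]
tool_rot: [2.369, 2.061, 0.002]
contact_force: [0.3, 0.2, 0.0]
width: 0.452
```

Run:
```python
from h import *
from rig import cams,arm
s=arm.get_state(); print(s["clock"],s["eef_pos"],s["contact_force"],s["width"])
c=cams.camera("wrist"); a=c["image"][:,:,::-1]; cv2.imwrite("pics/w19z.png",cv2.resize(a[235:400,200:440],None,fx=3.3,fy=3.3,interpolation=cv2.INTER_CUBIC))
```

```text
29.2333 [ 0.6436173  -0.10648672  0.09553524] [0.31864305 0.1738228  0.04974268] 0.4515708800577902
```

View pics/w19z.png

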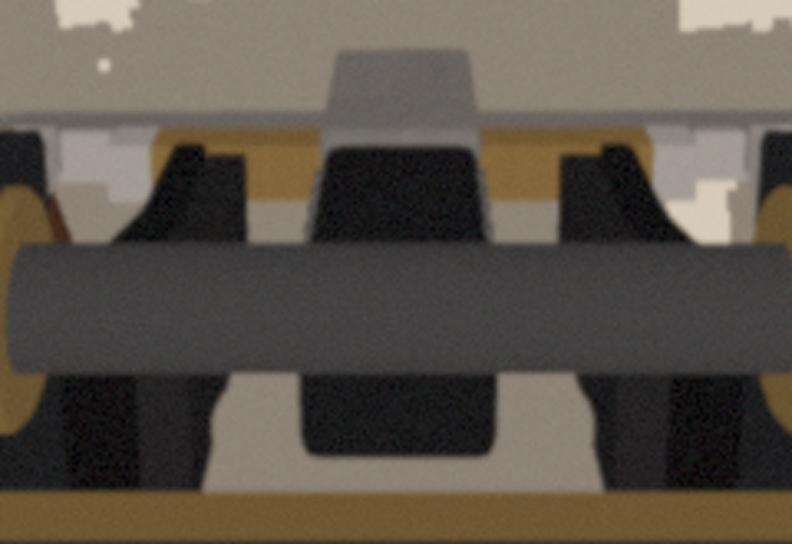

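Emit:
apply_moves(
  rows=[
    [0,0,0,0],
    [0,0,0,0],
    [0,0,0,0],
    [0,0,0,0],
    [0,0,0,0],
    [0,0,0,0],
    [0,0,0,0],
  ],
  claw=0.1,
  squeeze=12,
)

```text
clock: 29.87
eef_pos: [0.643, -0.1065, 0.0947]
tool_rot: [2.37, 2.062, 0.001]
contact_force: [-0.8, -0.3, 3.9]
width: 0.231
```

Run:
```python
from h import *
from rig import cams,arm
s=arm.get_state(); print(s["clock"],s["eef_pos"],s["contact_force"],s["width"])
c=cams.camera("wrist"); a=c["image"][:,:,::-1]; cv2.imwrite("pics/w20.png",a)
c=cams.camera("side"); cv2.imwrite("pics/side20.png",c["image"][:,:,::-1])
c=cams.camera("top"); cv2.imwrite("pics/top20.png",c["image"][:,:,::-1])
s=arm.get_state(); print(s["clock"],s["eef_pos"],s["contact_force"],s["width"])
```

```text
29.8667 [ 0.64300574 -0.10646047  0.09473529] [-0.79623775 -0.25080833  3.91412357] 0.23117989303418418
30.0167 [ 0.64301572 -0.10645388  0.09471872] [-1.70154153 -0.35700855  3.22532313] 0.2281576315762412
```

View pics/w20.png

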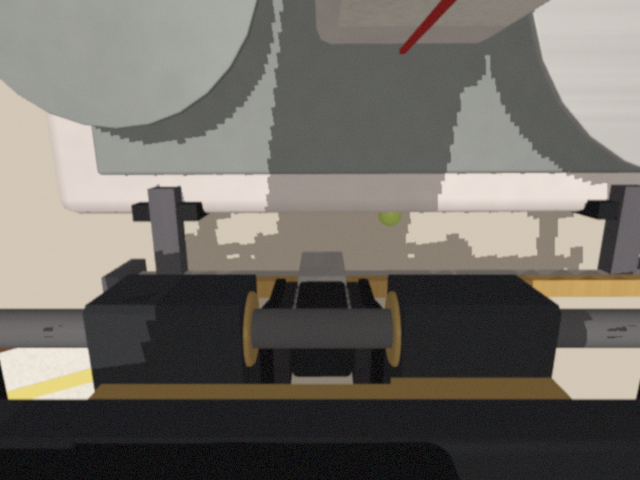

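View pics/side20.png

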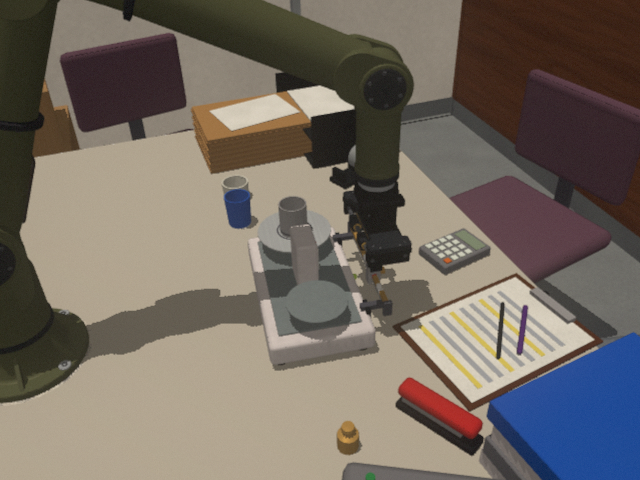

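View pics/top20.png

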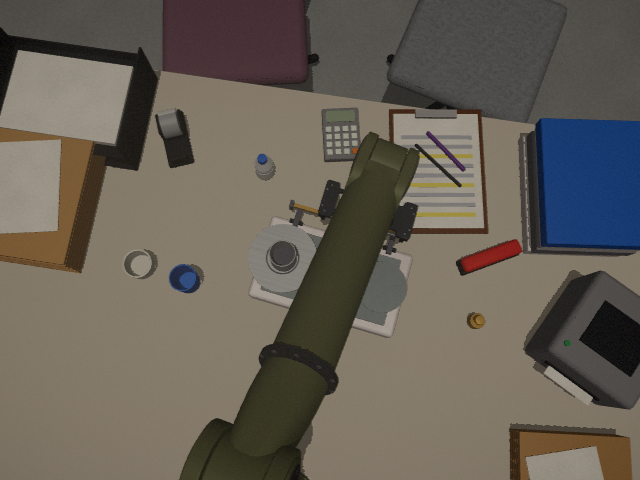

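Run:
```python
import cv2
a=cv2.imread("pics/top20.png"); cv2.imwrite("pics/top20z.png",cv2.resize(a[215:305,240:330],None,fx=6.5,fy=6.5,interpolation=cv2.INTER_CUBIC))
```

```text
(no output)
```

View pics/top20z.png

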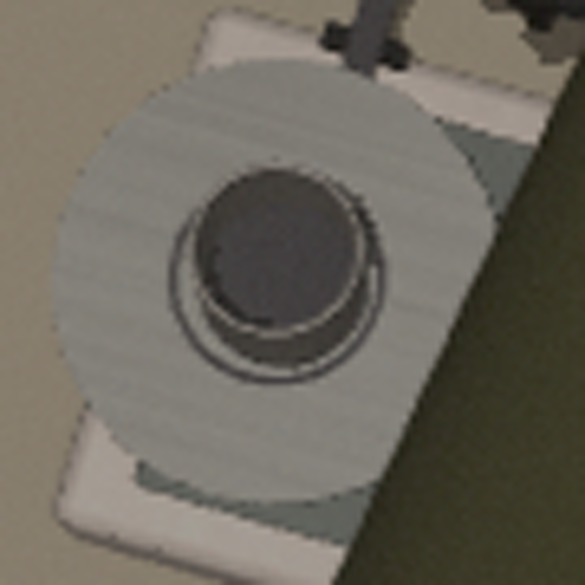

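Run:
```python
from h import *
from rig import cams,arm,job
c=cams.camera("top"); print(onz(c,(240+280/6.5,215+250/6.5),.162),onz(c,(240+277/6.5,215+276/6.5),.097))
s=arm.get_state(); print(s["clock"],s["eef_pos"],s["contact_force"],s["width"])
job.finish_job()
```

```text
[0.53390589 0.04939237 0.162     ] [0.53641267 0.05358386 0.097     ]
30.0667 [ 0.6430097  -0.10646642  0.0946939 ] [-0.44273424 -0.67727555  2.9862569 ] 0.23121847383485547
the job is handed in; nothing more can be done
```

The cup is standing on the large bright pan and the poise is in the red-marked notch, still held by the gripper. I handed the job in at 30 s of the 61 s allowed; no verdict was reported.

- **Cup:** I lowered it onto the pan until the wrist force showed it resting on the lower stop, let go and backed away. It stands upright inside the turned ring. The last top view puts its rim about 5 mm off the pan's middle, while the wrist view put it within about 3 mm. The two cameras also differed by 3–4 mm on the cup's starting place.
- **Poise:** I gripped its black grip on the two y sides and slid it to the middle notch. With the fingers open, its centre was within about 0.5 mm of midway between the two white notches. I then gripped it again at 12 N; sideways force is under 1 N, with about 3 N pressing down on it.
- **What went wrong:** the poise stuck in the first notch. It held against 25 N, not the stated 6 N or so, and single-finger and light-grip pushes failed too. It came free only when I gripped it lower and pushed with more than 21 N. The largest force I read was about 25 N.
- **Other things:** in the last views nothing else on the table had visibly moved.

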